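Load a flanged sample carrier flange-down under the lip of a hooded stage

ROBOT

A 7-joint arm with a two-finger parallel gripper is mounted at the origin on a cart in front of the work surface, level with it; the furniture and walls round the work are solid. World frame = base frame: x ahead of the robot, y to its left, z up, the work surface at z = 0. Lengths are in m, angles in rad, forces in N, time in s.
With the tool pointing down it reaches from about 0.425 to 0.925 m from the base axis. Payload 6.8 kg.
Tool frame: the origin (TCP) lies at the very end of the fingers, on their centre line; the grasp point (between the pads) lies 19 mm behind it; y points along the fingers, x is the direction in which the jaws open and shut, and the axes are right-handed (so a half turn about y gives the same grasp; the last joint's range is limited). The gripper opens to 85 mm and grips with 20 to 120 N. Pads are 22 mm wide; open, the fingers measure 114 mm over their backs; the gripper's body (76 mm by 85 mm) begins 54 mm behind the grasp point. The pads swing forward as they close: fully open they stand 13 mm farther back than shut.
Start: joints at [-1.458, 0.477, 0.022, 1.555, -0.011, 1.109, -0.083], TCP at [0.148, 0.659, 0.231] pointing down, gripper open.
Joint ranges: [-2.96, 2.96], [-0.34, 2.1], [-1.41, 1.46], [0.24, 2.44], [-1.37, 4.51], [0.17, 1.92], [-2.96, 2.96]. Speed limits (rad/s): [2.39, 2.39, 3.14, 3.14, 3.14, 3.14, 3.14].

INTERFACE

Orientations are given as a rotation vector (axis times angle).
In Python, from bench import r, imaging gives the robot as it stands.
- The arm moves only by the shell command python3 -m jog 'ROWS' [FORCE]. ROWS is text: rows parted by semicolons, each of 7 numbers parted by spaces: the turn, a rotation vector about the tool's x, y, z in degrees, then the shift along the tool's x, y, z in mm, then the opening, from 0 (shut) to 1 (fully open). A call has exactly 5 rows; each row shifts and turns the commanded pose from where the row before left it, along the tool's axes as they then stand; what a row does not reach is not made up. A row lasts 1/12 s, in which the tool goes at most 41.7 mm and 7.16 degrees, less where a joint would pass 70% of its speed; a pose out of reach is approached as far as the arm can. A call with a gripper value outside its range is refused whole. The fingers move at their own pace and stop on an object; FORCE is the grip in N (left out, the last holds). Time passes only in rows, so rows that do not move let the fingers close, or fill a call up. It gives the time, the measured TCP pose, the force and the opening at its end, in the units of the state.
- r.get_obs(): the state, without advancing time (a new reading comes with each control period).
- imaging.grab_frame(name): name is "scene" or "side" or "wrist"; returns a dict with "color" (480x640x3 uint8, red, green, blue), "z_map" (480x640 float32, m along the optical axis (not along the pixel's ray), 0 where there is no reading), "fx", "fy", "cx", "cy" (pixels), "world_to_cam" (4x4, takes a point from world to camera coordinates); the wrist camera has in their place "hand_eye" (4x4, takes a point from camera to tool coordinates, whose origin is the TCP and whose axes are the tool frame's). Camera axes: x right, y up, looking along -z (the intrinsics and any distortion apply to the point x, -y, -z); pixel columns grow to the right and rows downward; lengths in m; the calibration is good to about 2 mm. A picture is of the moment at which its call begins: read the wrist's pose just before it.
- r.hand_in(): hands the job in, once; it reports no verdict.
The state is a dict: "clock": time; "joints": joint angles; "qvel": joint speeds; "tau": joint torques, N m; "tcp_pos": TCP position; "orientation": TCP orientation; "contact_force": force on the tool from outside, world axes, zero at the start; "moment": the same for the moment, N m; "grip_width": finger opening in m.
Only numpy, scipy, OpenCV 4.12 (cv2) and the standard library are available. Lean on these libraries where they do the work, as an engineer would, in place of code of your own. Each camera call takes 0.05 s, during which the arm holds its last target.

TASK

Swing the black hood of the sample stage up and back past its spring's over-centre point so that it stays open by itself. Then take the flanged sample carrier from its sloping rest and seat it flange-down in the round pocket of the stage, the far edge of the flange tucked under the steel lip, flat on the pocket floor with its body upright. Do it gently, without forcing the carrier, let go of it, leave the hood open, and do not knock the marker or the beaker about.

Things in the scene. Friction and masses are not known exactly. Their poses are not given: they have to be found in the camera images.
- stage: Fixed sample stage: aluminium plate 130 x 112 x 22 mm high with a round pocket in the middle of its top and a black hood hinged over it. Origin: centre of the plate's underside, on the worktop; z up, x from the front edge (robot side) through the pocket to the hinge at the back.
- pocket (a point): Centre of the pocket floor, 17 mm above the worktop; axes as the stage. The pocket is 51 mm in diameter and 5 mm deep: 1.5 mm play round the flange.
- lip (a point): Middle of the edge of the steel lip behind the pocket, on its underside: 20.5 mm from the pocket centre along stage +x, 9.5 mm above the floor. The lip (22 mm wide, 4 mm thick) overhangs the pocket by 5 mm, to the back wall. A level flange cannot enter: lean the carrier's top about 15 degrees to the back, push the far flange edge under the lip until it touches the wall, then let the front down.
- hood (a joint): Hood angle in rad: 0 shut over the pocket, grows as the front swings up and back, 1.75 at the open stop. Gravity and a spring push it shut below about 0.9 and open beyond; the lift takes about 4 N at the bar. It counts as open above 1.5.
- hood_hinge (a point): A point on the hood's hinge axis (which runs along the stage's y): 60 mm behind the pocket centre, 22 mm above the worktop.
- hood_bar (a point): Middle of the steel bow handle on the hood's roof: a round bar 10 mm thick along the stage's y, 62 mm clear between its posts, its axis 33 mm off the roof. Hood shut: 90 mm in front of the hinge axis and 108 mm above it. The hood is 107 mm deep, 100 wide, 72 high; the bar is 25 mm behind its front wall.
- rest: Fixed grey plastic rest, base 100 x 60 x 8 mm, about 60 mm high; origin on the worktop near the base's middle, z up. The carrier lies along its x in two V supports, the flange end at +x and 30 degrees lower, the flange against a stop. They hold the flange's rim and the last 10 mm of the body from below; the body between is free.
- carrier: Loose aluminium sample carrier, 0.1 to 0.2 kg: flange 48 mm across, 6 mm thick, on a round body 28 mm across; 60 mm long in all. Origin: centre of the flange's free face; z from flange to body end. It starts with z 60 degrees off vertical; grip the body 36 mm from the origin with the tool tilted about 40 degrees towards the axis: then 20 degrees the other way bring it upright.
- marker: Bystander: a marker pen 127 mm long, 17 mm thick, lying on the worktop between stage and rest; origin at the middle of its underside.
- beaker: Bystander: a glass beaker 55 mm across, 70 mm high, on the right; origin at the centre of its underside.
There are look-alikes about, which are no part of the job. What is shaped like the carrier but blue or green is not meant.

How it is judged:
By the outcome, as a careful person would: the job done as asked, in the order asked, and still so for the second after the job is handed in, with the robot touching nothing.
It also fails if it takes over 56 s, if anything falls off the work surface, if the arm or the gripper's body presses on something with over 40 N, if the wrist force passes 120 N, or if a joint passes its speed limit or range.

## Working session

There is one attempt and no reset: what is moved stays moved. The work goes in short steps, Python scripts to look and compute and a shell command to move; the robot and the scene stay as the last step left them, time stands still between calls to the robot, and variables do not carry over. Pictures are saved under pics/ and viewed, and the job is handed in when it is done.

```bash
ls; mkdir -p pics; python3 - <<'E'
from bench import r, imaging
import cv2,numpy as np
o=r.get_obs()
for k,v in o.items(): print(k,np.round(v,4))
for n in ["scene","side","wrist"]:
    f=imaging.grab_frame(n)
    cv2.imwrite(f"pics/{n}0.png",f["color"][:,:,::-1])
    np.savez(f"{n}0.npz",**f)
    print(n,{k:np.round(v,4).tolist() for k,v in f.items() if k not in("color","z_map")})
E
```

```text
pics
clock 0.0
joints [-1.4581  0.4778  0.0223  1.5565 -0.0115  1.1093 -0.0831]
qvel [ 0.0015  0.0009 -0.001  -0.0016 -0.0004  0.0006 -0.0015]
tau [ 8.00000e-04 -5.96468e+01  1.60780e+00 -2.81189e+01  1.23000e-02
  9.50000e-03  0.00000e+00]
tcp_pos [0.1477 0.658  0.2303]
orientation [-1.3068 -1.0441  1.0464]
contact_force [ 0.2206 -0.6228  0.2341]
moment [ 0.0534 -0.0226 -0.021 ]
grip_width 0.0858
scene {'fx': 607.2602, 'fy': 607.2602, 'cx': 323.4207, 'cy': 232.4898, 'world_to_cam': [[0.6255, -0.7801, 0.0142, -0.3124], [0.3398, 0.2888, 0.895, -0.2995], [-0.7023, -0.555, 0.4458, -0.9411], [0.0, 0.0, 0.0, 1.0]]}
side {'fx': 487.1268, 'fy': 487.1268, 'cx': 320.4896, 'cy': 242.5744, 'world_to_cam': [[0.9296, -0.3685, 0.0043, -0.4927], [0.2286, 0.5857, 0.7776, -0.2273], [-0.289, -0.7219, 0.6287, -0.8911], [0.0, 0.0, 0.0, 1.0]]}
wrist {'fx': 341.6657, 'fy': 341.6657, 'cx': 323.94, 'cy': 235.3723, 'hand_eye': [[1.0, 0.0, 0.0, 0.0011], [0.0, 0.2757, -0.9613, -0.1428], [-0.0, 0.9613, 0.2757, 0.0706], [0.0, 0.0, 0.0, 1.0]]}
```

View pics/scene0.png

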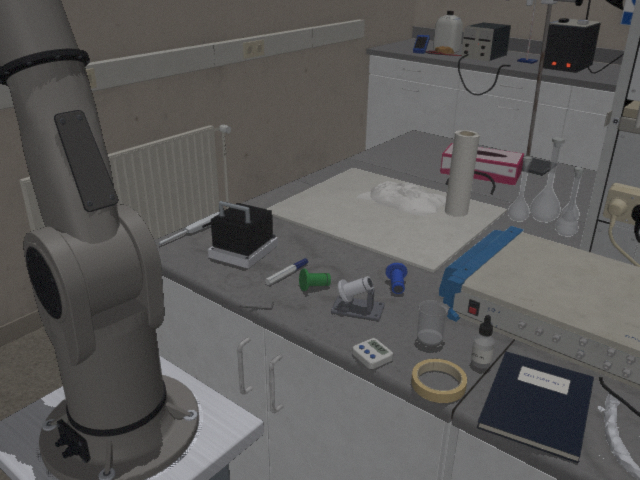

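View pics/side0.png

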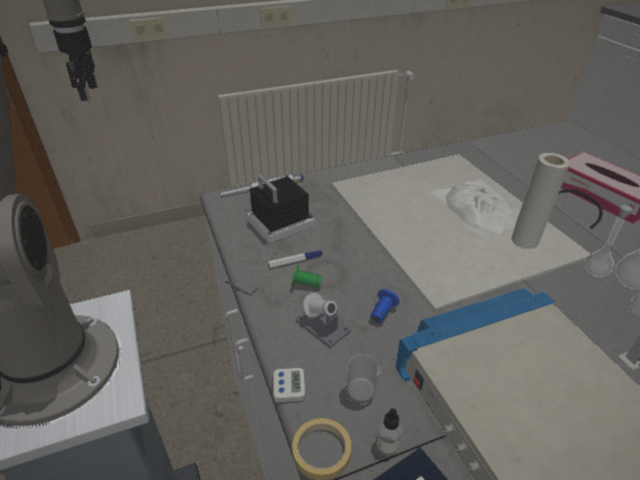

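View pics/wrist0.png

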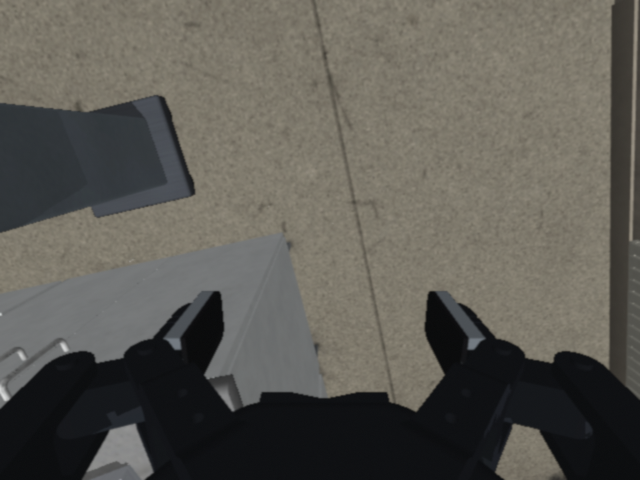

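The scene view shows the black hood with its bar at about (240,212), the silver carrier on the grey rest at (355,289), and look-alikes in green at (314,279) and blue at (397,276). In the side view the carrier is at (320,306), green at (307,279) and blue at (384,306). The one that matches is the silver one on the rest, so I'll crop in on it.

```bash
cat > h.py <<'E'
import numpy as np,cv2
from scipy.spatial.transform import Rotation as R
def load(n):
    f=dict(np.load(n+".npz")); return f
def cam2world(f,tcp=None,ori=None):
    if "world_to_cam" in f: return np.linalg.inv(f["world_to_cam"])
    T=np.eye(4);T[:3,:3]=R.from_rotvec(ori).as_matrix();T[:3,3]=tcp
    return T@f["hand_eye"]
def ray(f,u,v,C):
    d=np.array([(u-f["cx"])/f["fx"],-(v-f["cy"])/f["fy"],-1.0])
    return C[:3,3],C[:3,:3]@d
def tri(o1,d1,o2,d2):
    A=np.stack([d1,-d2],1);s=np.linalg.lstsq(A,o2-o1,rcond=None)[0]
    p,q=o1+s[0]*d1,o2+s[1]*d2
    return (p+q)/2,np.linalg.norm(p-q)
def plane(f,u,v,C,z):
    o,d=ray(f,u,v,C);return o+d*(z-o[2])/d[2]
def cloud(f,C):
    v,u=np.mgrid[:480,:640];z=f["z_map"]
    P=np.stack([(u-f["cx"])/f["fx"]*z,-(v-f["cy"])/f["fy"]*z,-z],-1)
    return P@C[:3,:3].T+C[:3,3]
E
python3 - <<'E'
from h import *
for n,b in (("scene",(190,190,420,330)),("side",(235,160,415,350))):
    f=load(n+"0");x0,y0,x1,y1=b
    k=3.4 if n=="scene" else 3.1
    c=cv2.resize(f["color"][y0:y1,x0:x1,::-1],None,fx=k,fy=k,interpolation=cv2.INTER_CUBIC)
    cv2.imwrite(f"pics/{n}crop.png",cv2.convertScaleAbs(c,alpha=1.4,beta=10)); print(c.shape)
    P=cloud(f,cam2world(f))
    for u,v in ((240,212),(355,289),(230,260),(372,310)) if n=="scene" else ((268,190),(320,306),(280,200),(330,325)): print(n,u,v,P[v,u].round(4),f["z_map"][v,u])
E
```

```text
(476, 782, 3)
scene 240 212 [0.5282 0.275  0.0989] 1.4206613
scene 355 289 [ 0.4819 -0.0933  0.0567] 1.202536
scene 230 260 [0.4645 0.2486 0.007 ] 1.4022017
scene 372 310 [ 0.5025 -0.1227  0.0092] 1.2218382
(589, 558, 3)
side 268 190 [0.5042 0.2806 0.0963] 1.1789212
side 320 306 [ 0.4899 -0.0981  0.0682] 0.9190568
side 280 200 [0.517  0.2259 0.0985] 1.1417477
side 330 325 [ 0.5015 -0.1208  0.034 ] 0.92756754
```

View pics/scenecrop.png

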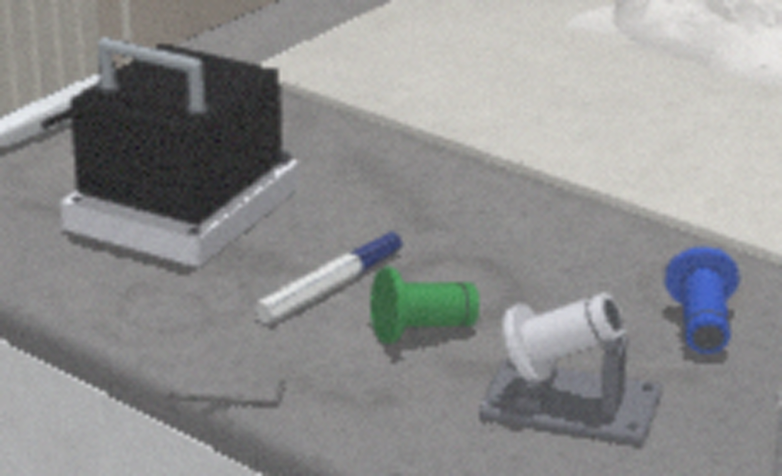

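View pics/sidecrop.png

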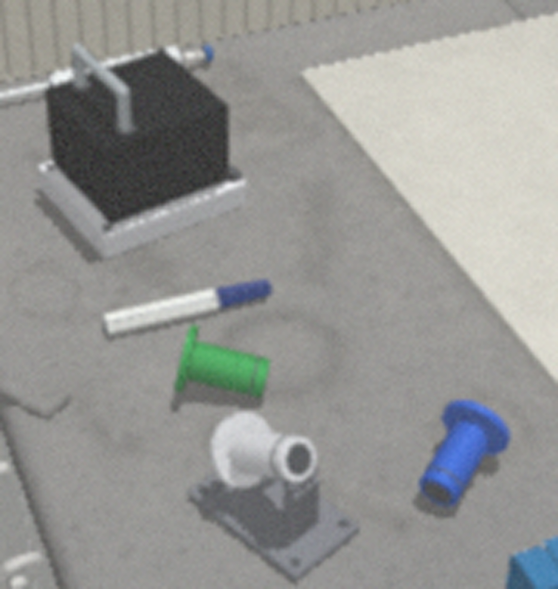

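The crops confirm it: the silver carrier lies on the grey rest with its flange to the left and low, and the bow handle sits on the hood roof. Next I'll triangulate.

```bash
python3 - <<'E'
from h import *
S=load("scene0");D=load("side0");CS=cam2world(S);CD=cam2world(D)
s=lambda x,y:(190+(x-1.2)/3.4,190+(y-1.2)/3.4)
d=lambda x,y:(235+(x-1)/3.1,160+(y-1)/3.1)
pairs={"barL":((103,42),(78,50)),"barR":((203,64),(125,92)),"stageL top":((64,203),(40,170)),"stageF top":((200,236),(108,228)),"stageR top":((296,160),(243,180)),
"hood front-R roof":((210,125),(110,143)),"restFrontL":((484,408),(192,494)),"restR":((645,437),(297,577)),"restRR":((660,388),(355,525)),"markW":((265,312),(108,324)),"markB":((395,242),(266,287)),"bodyend":((611,316),(297,459))}
for k,(a,b) in pairs.items():
    p,e=tri(*ray(S,*s(*a),CS),*ray(D,*d(*b),CD));print(k,p.round(4),"gap",round(e,4))
# carrier cloud
for f,C,b in((S,CS,(330,270,380,305)),(D,CD,(298,285,342,325))):
    P=cloud(f,C);c=f["color"].astype(int);x0,y0,x1,y1=b
    hsv=cv2.cvtColor(f["color"],cv2.COLOR_RGB2HSV)
    m=np.zeros((480,640),bool);m[y0:y1,x0:x1]=True
    m&=(c.min(2)>118)&(P[...,2]>.02)&(P[...,2]<.12)&(f["z_map"]>0)
    Q=P[m];print(len(Q),Q.mean(0).round(4),Q.min(0).round(4),Q.max(0).round(4))
    u,sv,vt=np.linalg.svd(Q-Q.mean(0));print(vt[0].round(3),sv.round(3))
E
```

```text
barL [0.4917 0.3006 0.1284] gap 0.0016
barR [0.5052 0.2202 0.1329] gap 0.0022
stageL top [0.4536 0.3085 0.0184] gap 0.0007
stageF top [0.4814 0.2069 0.0201] gap 0.0058
stageR top [0.6007 0.2281 0.0224] gap 0.0019
hood front-R roof [0.4854 0.1969 0.1049] gap 0.0063
restFrontL [ 0.4552 -0.0581  0.0059] gap 0.0014
restR [ 0.4922 -0.1472  0.0061] gap 0.0011
restRR [ 0.5421 -0.1237  0.0062] gap 0.0033
markW [0.4531 0.1192 0.0055] gap 0.0011
markB [0.5755 0.1139 0.007 ] gap 0.002
bodyend [ 0.5069 -0.1092  0.0668] gap 0.0016
266 [ 0.4837 -0.0809  0.0602] [ 0.4613 -0.1135  0.0337] [ 0.5065 -0.0527  0.0807]
[-0.371  0.826 -0.425] [0.298 0.125 0.066]
338 [ 0.4884 -0.0782  0.0593] [ 0.466  -0.119   0.0316] [ 0.521  -0.052   0.0815]
[-0.393  0.828 -0.4  ] [0.398 0.196 0.119]
```

```bash
cat >> h.py <<'E'
def az(a): a=np.deg2rad(a);return np.array([np.cos(a),np.sin(a),0])
def rel(Rt,pt,o,n=None):
    """turn+shift from present pose to target, for rows: do turn rows first then shift in new axes; also shift in the present axes"""
    R0=R.from_rotvec(o["orientation"]).as_matrix();p0=np.array(o["tcp_pos"])
    rv=np.rad2deg(R.from_matrix(R0.T@Rt).as_rotvec());d=np.array(pt)-p0
    print("turn",rv.round(2),"|",np.linalg.norm(rv).round(1),"shift in old axes",(R0.T@d*1e3).round(1),"in new axes",(Rt.T@d*1e3).round(1))
def pose(xaz,tilt_dir_az=0,tilt=0):
    """tool x horizontal at azimuth xaz, tool back-direction tilted by tilt deg towards az tilt_dir (perp or any)"""
    k=np.cross([0,0,1],az(tilt_dir_az))
    y=np.array([0,0,-1.]);x=az(xaz);z=np.cross(x,y)
    B=np.stack([x,y,z],1)
    return R.from_rotvec(k*np.deg2rad(tilt)).as_matrix()@B
E
python3 - <<'E'
from h import *
from bench import r
o=r.get_obs();print(R.from_rotvec(o["orientation"]).as_matrix().round(3))
for x in(10,190):
    print(x);rel(pose(x),[.498,.26,.23],o)
E
```

```text
[[ 0.219 -0.    -0.976]
 [ 0.976 -0.001  0.219]
 [-0.001 -1.    -0.   ]]
10
turn [ 5.000e-02  6.735e+01 -7.000e-02] | 67.3 shift in old axes [-311.8    1.  -428.9] in new axes [ 275.8    0.6 -453. ]
190
turn [-7.0000e-02 -1.1265e+02 -6.0000e-02] | 112.7 shift in old axes [-311.8    1.  -428.9] in new axes [-275.8    0.6  453. ]
```

```bash
cat >> h.py <<'E'
def table(Rt,pt,o,n,post=True):
    "per-row turn (const) and shifts, straight world line; shift in axes after turn if post"
    R0=R.from_rotvec(o["orientation"]).as_matrix();p0=np.array(o["tcp_pos"])
    rv=R.from_matrix(R0.T@Rt).as_rotvec()/n;d=(np.array(pt)-p0)/n*1e3;Rc=R0
    for i in range(n):
        Rn=Rc@R.from_rotvec(rv).as_matrix()
        s=(Rn if post else Rc).T@d;Rc=Rn
        print(*np.rad2deg(rv).round(2),*s.round(1))
E
python3 - <<'E'
from h import *
from bench import r
o=r.get_obs();table(pose(10),[.485,.26,.25],o,15)
E
```

```text
0.0 4.49 -0.0 -18.7 -1.3 -29.3
0.0 4.49 -0.0 -16.4 -1.3 -30.7
0.0 4.49 -0.0 -13.9 -1.3 -31.9
0.0 4.49 -0.0 -11.4 -1.3 -32.9
0.0 4.49 -0.0 -8.8 -1.3 -33.7
0.0 4.49 -0.0 -6.1 -1.3 -34.2
0.0 4.49 -0.0 -3.4 -1.3 -34.6
0.0 4.49 -0.0 -0.7 -1.3 -34.8
0.0 4.49 -0.0 2.0 -1.3 -34.7
0.0 4.49 -0.0 4.7 -1.3 -34.5
0.0 4.49 -0.0 7.4 -1.3 -34.0
0.0 4.49 -0.0 10.0 -1.3 -33.3
0.0 4.49 -0.0 12.6 -1.3 -32.4
0.0 4.49 -0.0 15.1 -1.3 -31.3
0.0 4.49 -0.0 17.5 -1.3 -30.0
```

```bash
python3 -m jog '0 4.5 0 -18.7 -1.3 -29.3 1;0 4.5 0 -16.4 -1.3 -30.7 1;0 4.5 0 -13.9 -1.3 -31.9 1;0 4.5 0 -11.4 -1.3 -32.9 1;0 4.5 0 -8.8 -1.3 -33.7 1' 25; python3 -m jog '0 4.5 0 -6 -1.3 -34 1;0 4.5 0 -3.4 -1.3 -34.6 1;0 4.5 0 -0.7 -1.3 -34.8 1;0 4.5 0 2 -1.3 -34.7 1;0 4.5 0 4.7 -1.3 -34.5 1'
```

```text
clock: 0.57
tcp_pos: [0.2712, 0.5336, 0.2376]
orientation: [-1.44, -0.743, 0.744]
contact_force: [0.3, 0.1, 0.9]
grip_width: 0.0853
clock: 0.98
tcp_pos: [0.3933, 0.4101, 0.2443]
orientation: [-1.526, -0.439, 0.44]
contact_force: [-0.1, 0.4, -0.1]
grip_width: 0.0857
```

```bash
python3 - <<'E'
from h import *
from bench import r
o=r.get_obs();print(o["joints"]);table(pose(10),[.485,.26,.25],o,5,False)
E
```

```text
[-1.14507214  0.29263207  0.28289564  1.81665875 -0.09338836  1.04544048
 -0.26583732]
-0.0 4.43 -0.0 -0.4 -1.1 -35.2
-0.0 4.43 -0.0 2.3 -1.1 -35.1
-0.0 4.43 -0.0 5.0 -1.1 -34.8
-0.0 4.43 -0.0 7.6 -1.1 -34.3
-0.0 4.43 -0.0 10.3 -1.1 -33.6
```

```bash
python3 -m jog '0 4.5 0 0 -1 -35 1;0 4.5 0 2.3 -1 -35 1;0 4.4 0 5 -1 -35 1;0 4.4 0 7.6 -1 -34 1;0 4.4 0 10 -1 -34 1'; python3 - <<'E'
from bench import r,imaging
import cv2,numpy as np
o=r.get_obs()
f=imaging.grab_frame("wrist"); np.savez("w1.npz",tcp=o["tcp_pos"],ori=o["orientation"],**f)
print(r.get_obs()["tcp_pos"],o["tcp_pos"],o["joints"])
cv2.imwrite("pics/w1.png",f["color"][:,:,::-1])
E
```

```text
clock: 1.4
tcp_pos: [0.485, 0.2604, 0.2493]
orientation: [-1.566, -0.136, 0.136]
contact_force: [0.2, 0.2, -0.1]
grip_width: 0.0854
[0.489241   0.25232529 0.24988488] [0.48498889 0.26040392 0.24928713] [-0.96199681  0.26481476  0.43195768  1.85855568 -0.12726997  1.04524104
 -0.30570107]
```

View pics/w1.png

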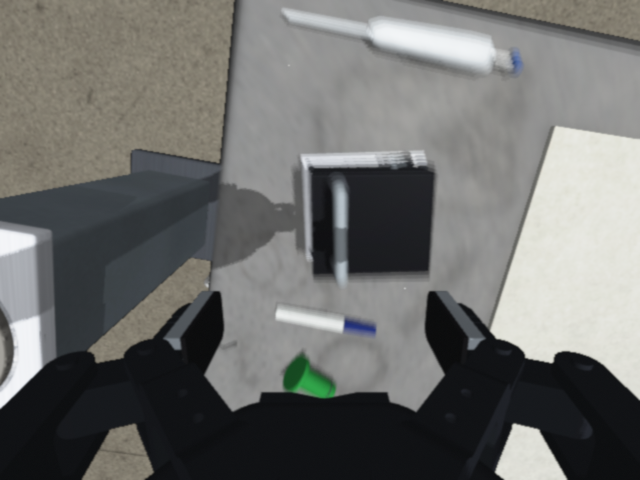

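The frame is blurred because the arm was still settling. It shows the hood at about (375,220) with its bar from (340,180) to (342,280). I'll retake it now the arm is settled.

```bash
cat > shot.py <<'E'
import sys
from bench import r,imaging
import cv2,numpy as np
n=sys.argv[1];cam=sys.argv[2] if len(sys.argv)>2 else "wrist"
o=r.get_obs()
f=imaging.grab_frame(cam); np.savez(n+".npz",tcp=o["tcp_pos"],ori=o["orientation"],**f)
print(o["clock"],np.round(o["tcp_pos"],4),np.round(o["orientation"],3),np.round(o["contact_force"],1),np.round(o["joints"],2))
c=f["color"][:,:,::-1]
if len(sys.argv)>3:
    x0,y0,x1,y1=map(int,sys.argv[3:7]);c=c[y0:y1,x0:x1];k=min(800/(x1-x0),600/(y1-y0));c=cv2.resize(c,None,fx=k,fy=k,interpolation=cv2.INTER_CUBIC);c=cv2.convertScaleAbs(c,alpha=1.5,beta=10);print("scale",k)
cv2.imwrite(f"pics/{n}.png",c)
E
python3 shot.py w2; python3 shot.py w3 wrist 280 130 460 300
```

```text
1.45 [0.4892 0.2523 0.2499] [-1.571 -0.127  0.123] [ 3.3 -6.1 -0.4] [-0.96  0.26  0.44  1.86 -0.12  1.05 -0.31]
1.5 [0.4878 0.2552 0.2497] [-1.569 -0.131  0.128] [-0.9 -0.   0.5] [-0.96  0.26  0.44  1.86 -0.13  1.05 -0.31]
scale 3.5294117647058822
```

View pics/w3.png

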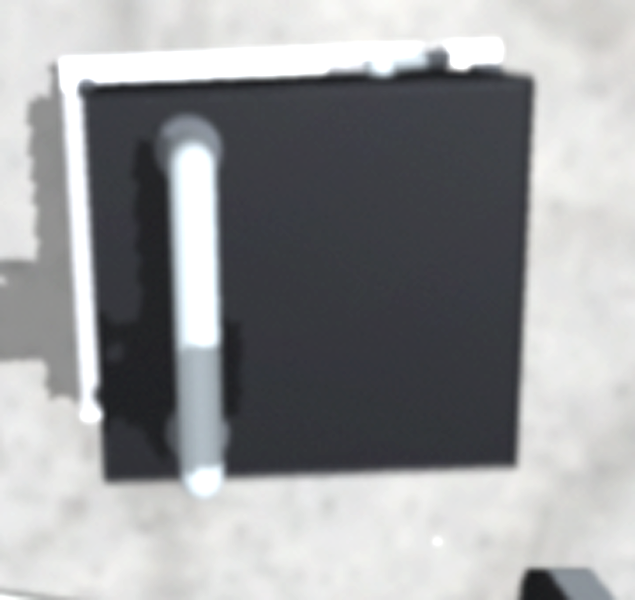

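```bash
python3 - <<'E'
from h import *
W=load("w3");C=cam2world(W,W["tcp"],W["ori"]);k=3.5294
w=lambda x,y:(280+(x-1.2)/k,130+(y-1.2)/k)
S=load("scene0");D=load("side0");CS=cam2world(S);CD=cam2world(D)
s=lambda x,y:(190+(x-1.2)/3.4,190+(y-1.2)/3.4)
d=lambda x,y:(235+(x-1)/3.1,160+(y-1)/3.1)
print(R.from_rotvec(W["ori"]).as_matrix().round(3)[:,0],C[:3,3].round(3))
B=[plane(W,*w(*p),C,.130) for p in((193,148),(206,488))];print("bar",np.round(B,4))
v=B[0]-B[1];print("len",np.linalg.norm(v),"az",np.rad2deg(np.arctan2(v[1],v[0]))-90, "mid",((B[0]+B[1])/2).round(4))
for nm,pw,a,b in(("L",(193,148),(103,42),(78,50)),("R",(206,488),(203,64),(125,92))):
    for f,CC,px in((S,CS,s(*a)),(D,CD,d(*b))):
        print(nm,*tri(*ray(W,*w(*pw),C),*ray(f,*px,CC)))
Rf=[plane(W,*w(*p),C,.094+.003) for p in((83,88),(104,480),(517,466),(533,78))];print("roof",np.round(Rf,4))
for i in range(4):
    e=Rf[(i+1)%4]-Rf[i];print(np.linalg.norm(e).round(4),np.rad2deg(np.arctan2(e[1],e[0])).round(1))
St=[plane(W,*w(*p),C,.022) for p in((60,60),(500,42),(90,412))];print("stage",np.round(St,4))
P=cloud(W,C)
for q in((350,200),(335,200),(338,250),(400,220)):print(q,P[q[1],q[0]].round(4))
E
```

```text
[0.986 0.164 0.001] [0.476 0.326 0.392]
bar [[0.488  0.3018 0.13  ]
 [0.5045 0.2252 0.13  ]]
len 0.07832420234308136 az 12.144575389627306 mid [0.4962 0.2635 0.13  ]
L [0.48926099 0.30071166 0.12970024] 0.0032601174857258657
L [0.49001346 0.30112922 0.12730956] 0.0038978562606249503
R [0.50627407 0.22354831 0.12957703] 0.004409263242722552
R [0.50538794 0.22525287 0.13073909] 0.0020509658356392744
roof [[0.4612 0.3084 0.097 ]
 [0.4813 0.2104 0.097 ]
 [0.5871 0.2319 0.097 ]
 [0.5666 0.3283 0.097 ]]
0.1 -78.4
0.1079 11.5
0.0985 102.0
0.1073 -169.3
stage [[0.4496 0.3109 0.022 ]
 [0.5774 0.3374 0.022 ]
 [0.4748 0.2036 0.022 ]]
(350, 200) [0.5073 0.2768 0.0969]
(335, 200) [0.4919 0.2814 0.1356]
(338, 250) [0.5013 0.2419 0.1342]
(400, 220) [0.5543 0.2666 0.0975]
```

```bash
python3 - <<'E'
from h import *
from bench import r
o=r.get_obs();print(o["clock"],o["tcp_pos"].round(4) if hasattr(o["tcp_pos"],"round") else o["tcp_pos"],np.round(o["qvel"],3));rel(pose(11.6),[.4965,.2635,.113],o)
E
```

```text
1.55 [0.4861 0.2586 0.2494] [-0.04   0.009 -0.072 -0.007 -0.019  0.001  0.   ]
turn [ 0.05 -1.82  0.03] | 1.8 shift in old axes [ 11.  136.4   3.2] in new axes [ 11.2 136.4   2.7]
```

```bash
python3 -m jog '0 -1 0 5 20 1 0.6;0 -0.8 0 6 30 2 0.5;0 0 0 0 30 0 0.5;0 0 0 0 20 0 0.5;0 0 0 0 0 0 0.5' 20; python3 - <<'E'
from h import *
from bench import r
o=r.get_obs();print(np.round(o["qvel"],3));rel(pose(11.6),[.4965,.2635,.113],o)
E
python3 shot.py w4; python3 shot.py sd4 side 220 130 360 240
```

```text
clock: 1.97
tcp_pos: [0.4912, 0.2668, 0.1449]
orientation: [-1.568, -0.16, 0.172]
contact_force: [-0.6, 0.2, -0.4]
grip_width: 0.0427
[-0.008 -0.057  0.026 -0.056  0.027  0.071 -0.022]
turn [ 0.17  0.51 -0.44] | 0.7 shift in old axes [ 4.7 31.9 -4.3] in new axes [ 4.5 31.9 -4.3]
1.9667 [0.4912 0.2668 0.1449] [-1.568 -0.16   0.172] [-0.6  0.2 -0.4] [-0.91  0.41  0.39  1.93 -0.2   0.84 -0.21]
2.0167 [0.4927 0.2673 0.1473] [-1.567 -0.162  0.169] [0.3 1.3 0.5] [-0.91  0.41  0.39  1.93 -0.2   0.85 -0.21]
scale 5.454545454545454
```

View pics/w4.png

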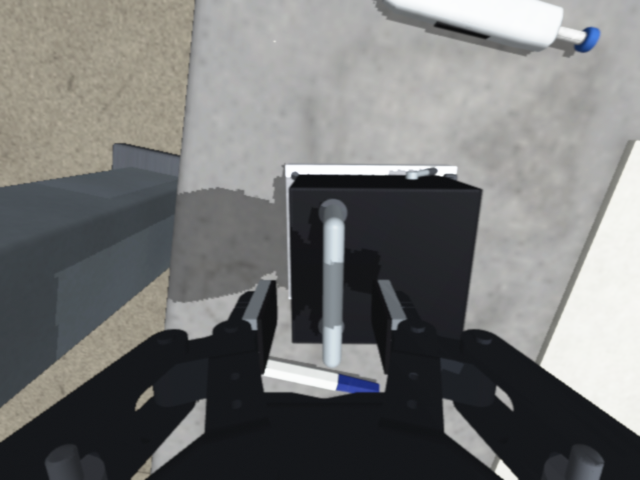

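View pics/sd4.png

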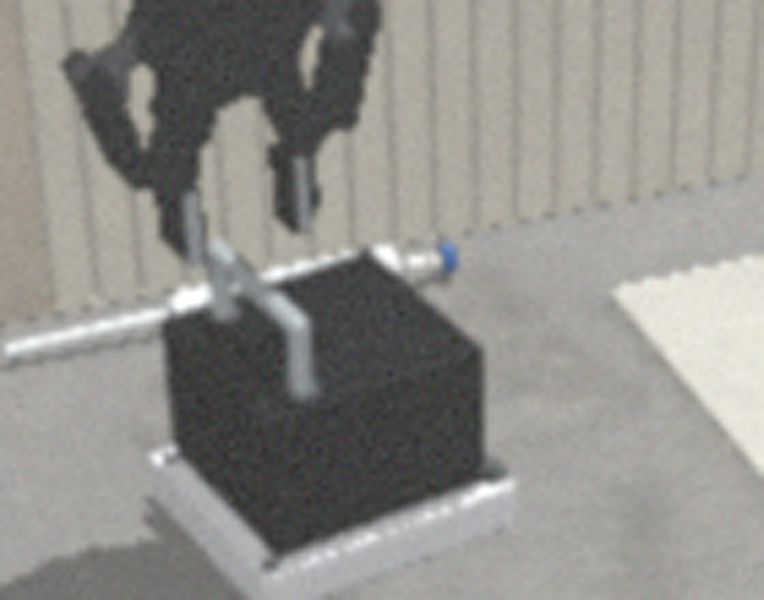

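The wrist view shows the bar (333,210–360) midway between the fingertips, and the side view shows the fingers above it. I'll lower and close to a loose cage round the bar.

```bash
python3 -m jog '0 0 0 2 12 -2 0.5;0 0 0 2 12 -1 0.4;0 0 0 0 9 0 0.2;0 0 0 0 0 0 0.18;0 0 0 0 0 0 0.18' 20; python3 - <<'E'
from h import *
from bench import r
o=r.get_obs();print(np.round(o["qvel"],3));rel(pose(11.6),[.4965,.2635,.113],o)
E
python3 shot.py w5; python3 shot.py sd5 side 220 130 360 240
```

```text
clock: 2.48
tcp_pos: [0.4987, 0.2644, 0.1157]
orientation: [-1.565, -0.162, 0.165]
contact_force: [-1.2, -0.4, -1.4]
grip_width: 0.0157
[-0.006 -0.015  0.003 -0.004  0.003  0.018 -0.001]
turn [ 0.04  0.33 -0.1 ] | 0.4 shift in old axes [-2.4  2.7 -0.5] in new axes [-2.4  2.7 -0.5]
2.4833 [0.4987 0.2644 0.1157] [-1.565 -0.162  0.165] [-1.2 -0.4 -1.4] [-0.89  0.46  0.37  1.94 -0.23  0.78 -0.18]
2.5333 [0.4987 0.2645 0.116 ] [-1.565 -0.162  0.165] [-1.5  0.6 -0.8] [-0.89  0.46  0.37  1.94 -0.23  0.78 -0.18]
scale 5.454545454545454
```

View pics/w5.png

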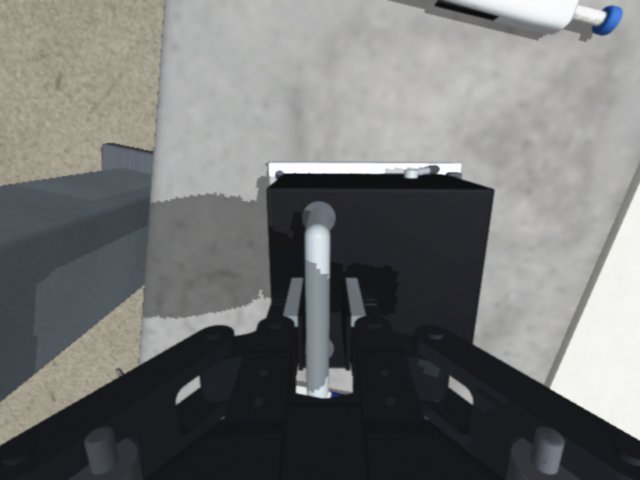

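View pics/sd5.png

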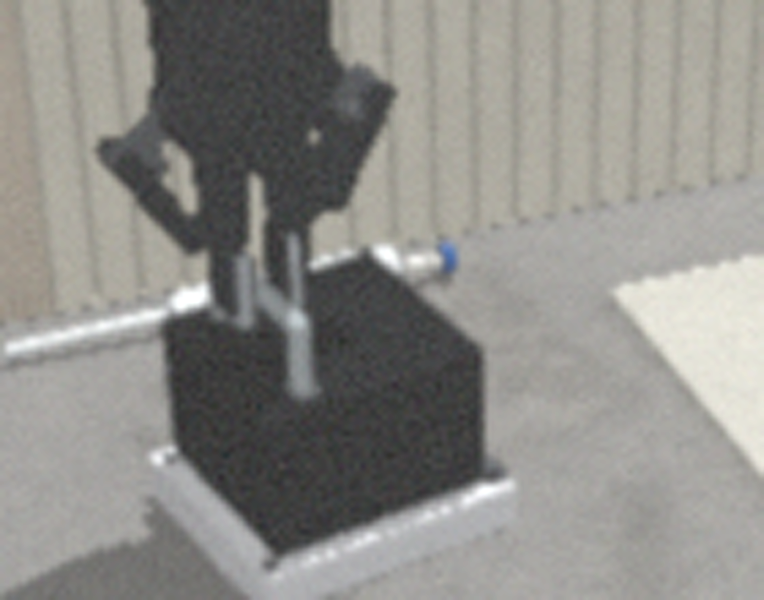

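```bash
cat > arc.py <<'E'
from h import *
def arc(off,th0,th1,a0,a1,n):
    # stage frame 2D: forward->x negative; vectors in (x,z); bar rel hinge
    bar=lambda t:(lambda A:np.array([-np.cos(A)*.1406,0,np.sin(A)*.1406]))(np.deg2rad(50.2)+t)
    B0=np.stack([[1,0,0],[0,0,-1],[0,1,0]],1).astype(float)
    Ra=lambda a:R.from_rotvec([0,np.deg2rad(a),0]).as_matrix()@B0
    tc=lambda t,a:bar(t)-Ra(a)@off
    ts=np.linspace(th0,th1,n+1);as_=np.linspace(a0,a1,n+1)
    for i in range(n):
        d=Ra(as_[i]).T@(tc(ts[i+1],as_[i+1])-tc(ts[i],as_[i]))*1e3
        print(f"{as_[i+1]-as_[i]:.2f}",d.round(1),"theta",ts[i+1].round(2),"alpha",as_[i+1].round(1))
E
python3 -c "
from arc import *
arc(np.array([-.0025,-.016,0]),0,1.6,0,40,20)"
```

```text
2.00 [ 8.4 -6.8  0. ] theta 0.08 alpha 2.0
2.00 [ 8.7 -6.4  0. ] theta 0.16 alpha 4.0
2.00 [ 8.9 -5.9  0. ] theta 0.24 alpha 6.0
2.00 [ 9.2 -5.5  0. ] theta 0.32 alpha 8.0
2.00 [ 9.4 -5.1  0. ] theta 0.4 alpha 10.0
2.00 [ 9.7 -4.6  0. ] theta 0.48 alpha 12.0
2.00 [ 9.9 -4.1  0. ] theta 0.56 alpha 14.0
2.00 [10.  -3.7  0. ] theta 0.64 alpha 16.0
2.00 [10.2 -3.2  0. ] theta 0.72 alpha 18.0
2.00 [10.3 -2.7  0. ] theta 0.8 alpha 20.0
2.00 [10.5 -2.2  0. ] theta 0.88 alpha 22.0
2.00 [10.5 -1.7  0. ] theta 0.96 alpha 24.0
2.00 [10.6 -1.2  0. ] theta 1.04 alpha 26.0
2.00 [10.7 -0.7  0. ] theta 1.12 alpha 28.0
2.00 [10.7 -0.2  0. ] theta 1.2 alpha 30.0
2.00 [10.7  0.3  0. ] theta 1.28 alpha 32.0
2.00 [10.7  0.8  0. ] theta 1.36 alpha 34.0
2.00 [10.6  1.3  0. ] theta 1.44 alpha 36.0
2.00 [10.5  1.8  0. ] theta 1.52 alpha 38.0
2.00 [10.5  2.3  0. ] theta 1.6 alpha 40.0
```

```bash
python3 -m jog '0 0 2 8.4 -6.8 0 0.18;0 0 2 8.7 -6.4 0 0.18;0 0 2 8.9 -5.9 0 0.18;0 0 2 9.2 -5.5 0 0.18;0 0 2 9.4 -5.1 0 0.18' 20; python3 shot.py sd6 side 220 100 380 220
```

```text
clock: 3.0
tcp_pos: [0.5445, 0.2744, 0.1442]
orientation: [-1.578, -0.025, 0.303]
contact_force: [-3.1, -1.8, 3.5]
grip_width: 0.0153
3.0 [0.5445 0.2744 0.1442] [-1.578 -0.025  0.303] [-3.1 -1.8  3.5] [-0.79  0.57  0.36  1.68 -0.27  1.11 -0.12]
scale 5.0
```

View pics/sd6.png

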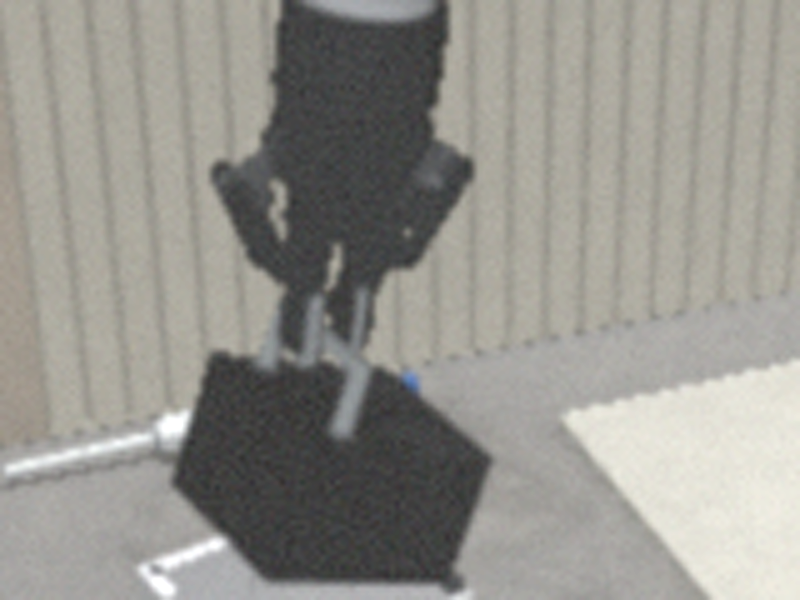

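The hood is lifting cleanly, with the bar at about (330,340) caged between the fingers. I'll carry on along the arc.

```bash
python3 -m jog '0 0 2 9.7 -4.6 0 0.18;0 0 2 9.9 -4.1 0 0.18;0 0 2 10 -3.7 0 0.18;0 0 2 10.2 -3.2 0 0.18;0 0 2 10.3 -2.7 0 0.18'; python3 -m jog '0 0 2 10.5 -2.2 0 0.18;0 0 2 10.5 -1.7 0 0.18;0 0 2 10.6 -1.2 0 0.18;0 0 2 10.7 -0.7 0 0.18;0 0 2 10.7 -0.2 0 0.18';python3 shot.py sd7 side 220 100 380 220
```

```text
clock: 3.47
tcp_pos: [0.597, 0.2856, 0.1492]
orientation: [-1.583, 0.111, 0.437]
contact_force: [0.1, -1.7, 1.0]
grip_width: 0.0153
clock: 3.88
tcp_pos: [0.6468, 0.2963, 0.1326]
orientation: [-1.58, 0.25, 0.572]
contact_force: [0.3, 0.1, -0.3]
grip_width: 0.0153
3.8833 [0.6468 0.2963 0.1326] [-1.58   0.25   0.572] [ 0.3  0.1 -0.3] [-0.61  0.96  0.33  1.07 -0.34  1.68 -0.08]
scale 5.0
```

View pics/sd7.png

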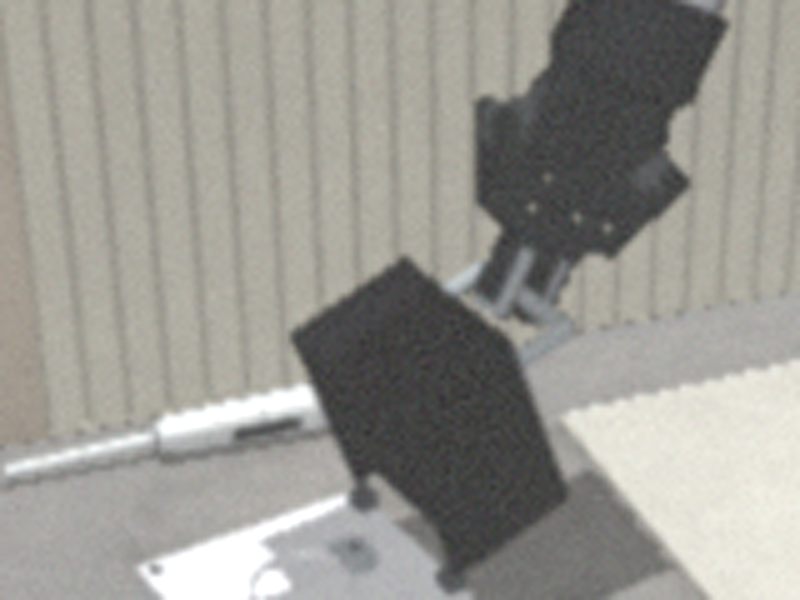

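```bash
python3 -c "
from arc import *
arc(np.array([-.0025,-.016,0]),1.2,1.62,30,30,5)"
```

```text
0.00 [11.8  0.3  0. ] theta 1.28 alpha 30.0
0.00 [11.7  1.3  0. ] theta 1.37 alpha 30.0
0.00 [11.6  2.3  0. ] theta 1.45 alpha 30.0
0.00 [11.4  3.2  0. ] theta 1.54 alpha 30.0
0.00 [11.1  4.2  0. ] theta 1.62 alpha 30.0
```

```bash
python3 -m jog '0 0 0 11.8 0.3 0 0.18;0 0 0 11.7 1.3 0 0.18;0 0 0 11.6 2.3 0 0.18;0 0 0 11.4 3.2 0 0.18;0 0 0 11 3.5 0 0.18';python3 shot.py sd8 side 220 100 380 220
```

```text
clock: 4.35
tcp_pos: [0.6901, 0.3054, 0.0937]
orientation: [-1.58, 0.249, 0.571]
contact_force: [1.2, -0.0, -0.8]
grip_width: 0.0154
4.35 [0.6901 0.3054 0.0937] [-1.58   0.249  0.571] [ 1.2 -0.  -0.8] [-0.58  1.08  0.33  0.9  -0.36  1.72 -0.09]
scale 5.0
```

View pics/sd8.png

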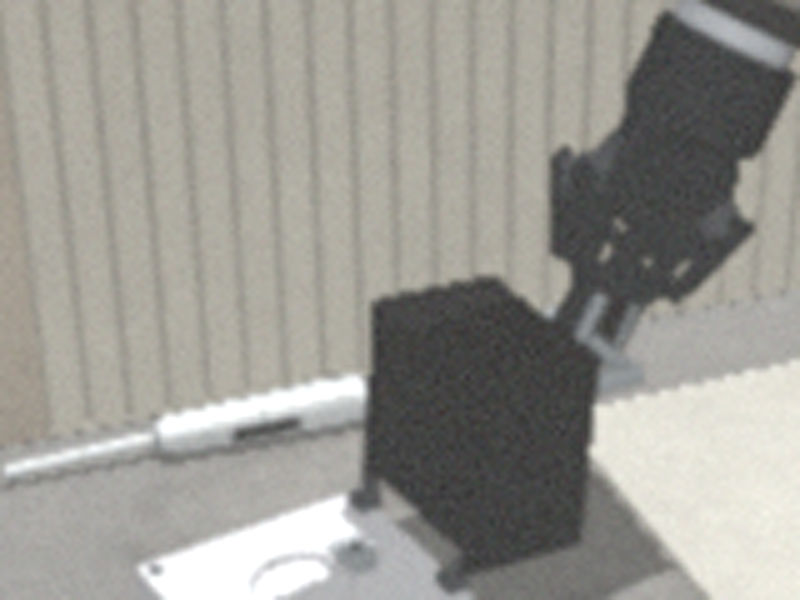

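```bash
python3 -m jog '0 0 0 9 4.5 0 0.18;0 0 0 4 2.5 0 0.18;0 0 0 0 0 0 0.22;0 0 0 0 -20 0 0.22;0 0 0 0 -30 0 0.22'; python3 -m jog '0 0 -2 0 -35 0 0.22;0 0 -5 0 -35 0 0.3;0 0 -5 0 -35 -10 0.6;0 0 -5 -5 -15 -35 1;0 0 -5 -10 -5 -38 1';python3 shot.py sd9 side 220 100 380 220
```

```text
clock: 4.82
tcp_pos: [0.7192, 0.3119, 0.1234]
orientation: [-1.58, 0.256, 0.578]
contact_force: [0.9, -0.1, 0.0]
grip_width: 0.0185
clock: 5.23
tcp_pos: [0.7788, 0.2412, 0.2458]
orientation: [-1.574, -0.068, 0.268]
contact_force: [1.3, 0.2, 0.8]
grip_width: 0.0608
5.2333 [0.7788 0.2412 0.2458] [-1.574 -0.068  0.268] [1.3 0.2 0.8] [-0.54  0.83  0.38  0.98 -0.29  1.5  -0.  ]
scale 5.0
```

View pics/sd9.png

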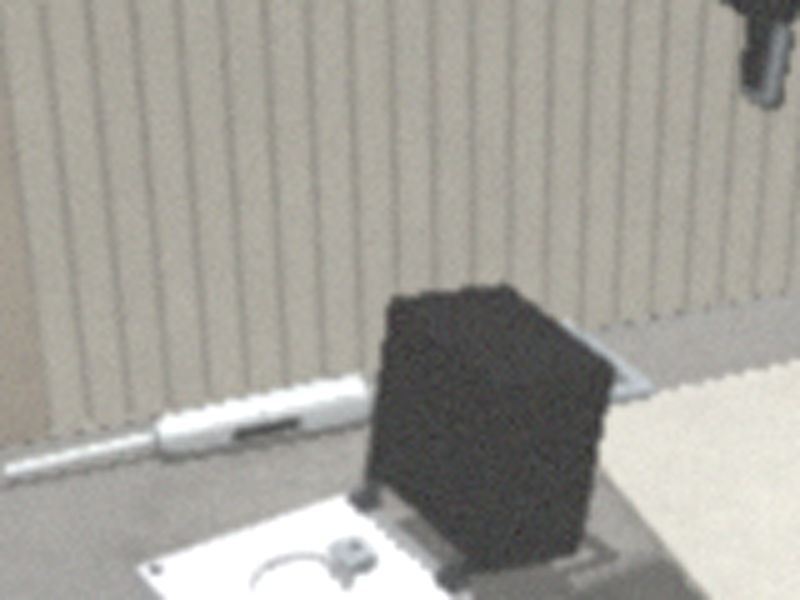

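The hood rests open at its stop, at about (500,420) in the crop, and the pocket and lip are clear. Now I'll move to a viewing spot near the carrier.

```bash
python3 - <<'E'
from h import *
from bench import r
S=load("scene0");D=load("side0")
print("beaker",plane(S,430,346,cam2world(S),0),plane(D,361,398,cam2world(D),0))
o=r.get_obs()
g=np.array([.4988,-.0901,.0548]);Rt=pose(23,-67,40);print(Rt.round(3))
table(Rt,g+Rt@np.array([0,.019-.13,0]),o,15,False)
E
```

```text
beaker [ 0.48468022 -0.266894    0.        ] [ 0.49987071 -0.26644134  0.        ]
[[ 0.921 -0.251 -0.299]
 [ 0.391  0.592  0.705]
 [ 0.    -0.766  0.643]]
2.63 -0.93 -0.22 -19.9 9.9 -21.5
2.63 -0.93 -0.22 -20.3 8.8 -21.6
2.63 -0.93 -0.22 -20.7 7.8 -21.7
2.63 -0.93 -0.22 -21.0 6.7 -21.6
2.63 -0.93 -0.22 -21.4 5.6 -21.6
2.63 -0.93 -0.22 -21.8 4.5 -21.5
2.63 -0.93 -0.22 -22.2 3.5 -21.3
2.63 -0.93 -0.22 -22.5 2.4 -21.1
2.63 -0.93 -0.22 -22.9 1.4 -20.8
2.63 -0.93 -0.22 -23.2 0.3 -20.4
2.63 -0.93 -0.22 -23.5 -0.7 -20.1
2.63 -0.93 -0.22 -23.8 -1.7 -19.6
2.63 -0.93 -0.22 -24.1 -2.7 -19.1
2.63 -0.93 -0.22 -24.4 -3.6 -18.6
2.63 -0.93 -0.22 -24.7 -4.6 -18.0
```

```bash
python3 -m jog '2.6 -0.9 -0.2 -20 8 -21 1;2.6 -0.9 -0.2 -20 7 -21 1;2.6 -0.9 -0.2 -21 6 -21 1;2.6 -0.9 -0.2 -21 6 -21 1;2.6 -0.9 -0.2 -21 5 -21 1' 30;  python3 -m jog '2.6 -0.9 -0.2 -22 4 -21 1;2.6 -0.9 -0.2 -22 3 -21 1;2.6 -0.9 -0.2 -22 2 -21 1;2.6 -0.9 -0.2 -23 1 -20 1;0 0 0 0 0 0 1'; python3 - <<'E'
from h import *
from bench import r
o=r.get_obs();print(np.round(o["joints"],2))
g=np.array([.4988,-.0901,.0548]);Rt=pose(23,-67,40)
table(Rt,g+Rt@np.array([0,.019-.13,0]),o,4,False)
E
```

```text
clock: 5.7
tcp_pos: [0.6948, 0.1137, 0.2144]
orientation: [-1.337, -0.096, 0.317]
contact_force: [0.3, -0.9, -0.8]
grip_width: 0.0855
clock: 6.12
tcp_pos: [0.6276, 0.0037, 0.1867]
orientation: [-1.151, -0.113, 0.34]
contact_force: [-0.2, -1.3, -0.4]
grip_width: 0.0853
[-0.09  0.6   0.25  1.56 -0.5   1.31  0.65]
3.91 -1.55 -0.49 -35.6 1.4 -33.1
3.91 -1.55 -0.49 -36.5 -1.1 -32.1
3.91 -1.55 -0.49 -37.3 -3.6 -31.0
3.91 -1.55 -0.49 -38.1 -6.0 -29.6
```

```bash
python3 -m jog '3.1 -1.2 -0.4 -28 1 -26.5 1;3.1 -1.2 -0.4 -29 -0.5 -26 1;3.1 -1.2 -0.4 -29.5 -2 -25.5 1;3.1 -1.2 -0.4 -30 -4 -24.5 1;3.1 -1.2 -0.4 -30.5 -5.5 -23.5 1'; python3 shot.py w10;python3 shot.py w11
```

```text
clock: 6.53
tcp_pos: [0.5326, -0.1482, 0.1411]
orientation: [-0.858, -0.186, 0.381]
contact_force: [0.6, -0.5, -1.4]
grip_width: 0.0855
6.5333 [ 0.5326 -0.1482  0.1411] [-0.858 -0.186  0.381] [ 0.6 -0.5 -1.4] [ 0.28  0.7   0.21  1.61 -0.56  1.46  1.14]
6.5833 [ 0.5262 -0.1589  0.1371] [-0.86  -0.171  0.374] [-4.5 -7.8 -1.9] [ 0.29  0.71  0.22  1.61 -0.56  1.46  1.14]
```

View pics/w11.png

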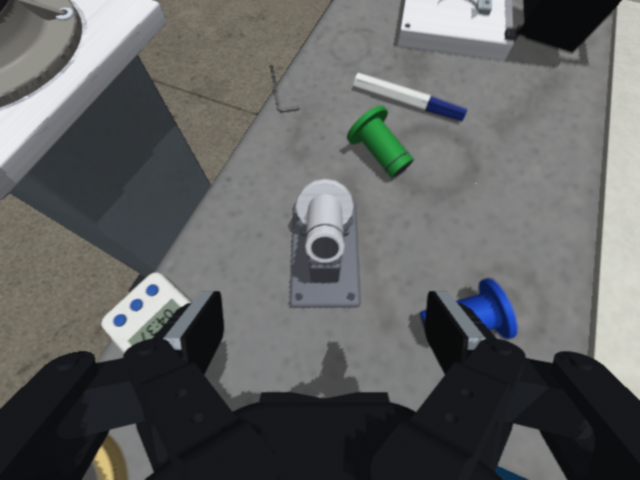

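The wrist view shows the silver carrier on the rest, with its flange at (325,205) and its body end at (325,247). Green is at (382,140) and blue at (487,305). Now a settled close crop for measuring.

```bash
python3 shot.py w12 wrist 265 160 385 320; 
```

```text
6.6333 [ 0.5283 -0.1564  0.1379] [-0.863 -0.17   0.373] [-0.8 -0.9  0.1] [ 0.29  0.71  0.22  1.61 -0.56  1.46  1.13]
scale 3.75
```

View pics/w12.png

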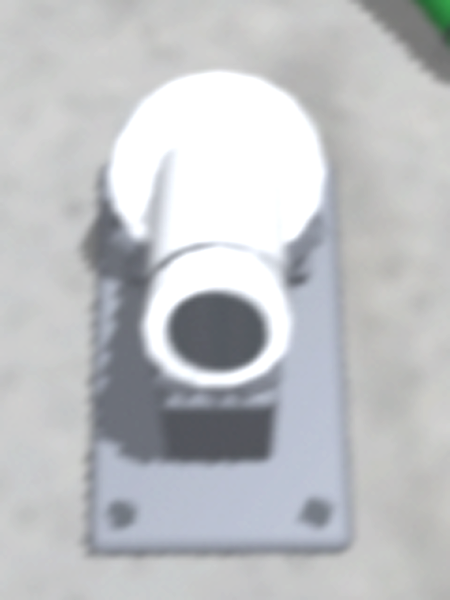

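```bash
python3 - <<'E'
from h import *
W=load("w12");C=cam2world(W,W["tcp"],W["ori"]);k=3.75
w=lambda x,y:(265+(x-1.4)/k,160+(y-1.4)/k)
S=load("scene0");D=load("side0");CS=cam2world(S);CD=cam2world(D)
s=lambda x,y:(190+(x-1.2)/3.4,190+(y-1.2)/3.4)
d=lambda x,y:(235+(x-1)/3.1,160+(y-1)/3.1)
for f,CC,px in((S,CS,s(609,316)),(D,CD,d(296,458))):
    print("end",*tri(*ray(W,*w(218,317),C),*ray(f,*px,CC)))
A=plane(W,*w(92,548),C,.008);B=plane(W,*w(352,550),C,.008);T=plane(W,*w(340,185),C,.008)
print(A,B,T,np.linalg.norm(B-A),np.rad2deg(np.arctan2(*(T-B)[[1,0]])),np.rad2deg(np.arctan2(*(B-A)[[1,0]])))
# sight line plane: axis lies through end & flange; both at same column -> 
e=plane(W,*w(218,317),C,.0655);fl=plane(W,*w(218,172),C,.0655-.027);v=fl-e
print(e,fl,np.rad2deg(np.arctan2(v[1],v[0])),np.hypot(v[0],v[1]),"expect 46.8")
# depth cloud
P=cloud(W,C);m=np.zeros((480,640),bool);m[178:265,290:355]=1
hsv=cv2.cvtColor(W["color"],cv2.COLOR_RGB2HSV);m&=(W["color"].min(2)>125)&(P[...,2]>.03)
Q=P[m];print(len(Q),Q.max(0).round(4),Q.min(0).round(4))
for u,v in((323,196),(323,215),(311,245),(335,245),(323,229)):print(u,v,P[v,u].round(4))
# fit: end-ring pixels depth
yy,xx=np.mgrid[:480,:640];cx,cy=w(218,317);rr=np.hypot((xx-cx)/20,(yy-cy)/18.7);mm=(rr>.72)&(rr<.92)
Q=P[mm];Q=Q[np.abs(Q[:,2]-np.median(Q[:,2]))<.02];c=Q.mean(0);n=np.linalg.svd(Q-c)[2][2];print("ring",c.round(4),n.round(3),np.rad2deg(np.arccos(abs(n[2]))))
E
```

```text
end [ 0.50618995 -0.10668235  0.06669046] 0.004197506230779438
end [ 0.50631764 -0.10559493  0.06653015] 0.0026795820555582973
[ 0.49135287 -0.14442641  0.008     ] [ 0.54488206 -0.12251851  0.008     ] [ 0.51004407 -0.03747404  0.008     ] 0.057838834074203836 112.27618428585048 22.25781382385403
[ 0.5052292  -0.10409478  0.0655    ] [ 0.48701767 -0.06128974  0.0385    ] 113.04747165694592 0.04651806834272695 expect 46.8
2776 [ 0.543  -0.0475  0.2924] [ 0.4634 -0.1899  0.03  ]
323 196 [ 0.4875 -0.0616  0.055 ]
323 215 [ 0.4969 -0.0838  0.0685]
311 245 [ 0.4991 -0.1104  0.0723]
335 245 [ 0.5143 -0.1034  0.0709]
323 229 [ 0.5029 -0.0978  0.0769]
ring [ 0.5058 -0.1059  0.0698] [ 0.396 -0.616  0.681] 47.0728082620665
```

```bash
python3 - <<'E'
from h import *
from bench import r
o=r.get_obs();print(np.round(o["qvel"],3),o["tcp_pos"])
u=np.array([.3314,-.8001,.5]);g=np.array([.5058,-.1058,.067])-.024*u;Rt=pose(22.5,-67.5,40)
print(g)
rel(Rt,g+Rt@np.array([0,.019+.002,0]),o)
E
```

```text
[-0.075 -0.027 -0.072 -0.024 -0.031 -0.006 -0.023] [ 0.53093033 -0.15212458  0.13920873]
[ 0.4978464 -0.0865976  0.055    ]
turn [ 0.06  0.38 -0.29] | 0.5 shift in old axes [ -4.8 132.6   2.1] in new axes [ -5.5 132.6   1.9]
```

```bash
python3 -m jog '0 0.4 -0.2 -3 20 2 1;0 0 0 -2 25 0 1;0 0 0 0 25 0 1;0 0 0 0 12 0 1;0 0 0 0 0 0 1' 30; python3 shot.py w13; python3 - <<'E'
from h import *
from bench import r
o=r.get_obs();print(np.round(o["qvel"],3),o["tcp_pos"])
u=np.array([.3314,-.8001,.5]);g=np.array([.5058,-.1058,.067])-.024*u;Rt=pose(22.5,-67.5,40)
rel(Rt,g+Rt@np.array([0,.019+.002,0]),o)
E
```

```text
clock: 7.1
tcp_pos: [0.5068, -0.0955, 0.078]
orientation: [-0.857, -0.178, 0.379]
contact_force: [-0.1, 0.0, -0.9]
grip_width: 0.0852
7.1 [ 0.5068 -0.0955  0.078 ] [-0.857 -0.178  0.379] [-0.1  0.  -0.9] [ 0.24  0.73  0.17  1.75 -0.6   1.29  1.17]
[ 0.018 -0.016  0.032 -0.045  0.006  0.011  0.   ] [ 0.50786557 -0.09745834  0.07898827]
turn [-0.02  0.64 -0.31] | 0.7 shift in old axes [-4.9 48.3 -4.8] in new axes [-5.1 48.3 -4.8]
```

View pics/w13.png

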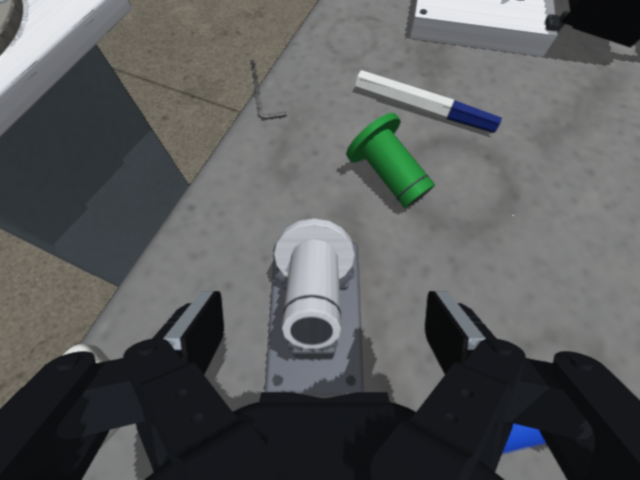

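The carrier body is at (313,328), about 5 mm left of the tool centre, which agrees with the computed shift. I'll go in the remaining 48 mm.

```bash
python3 -m jog '0 0.6 -0.3 -3 12 -3 1;0 0 0 -2 14 -1.5 1;0 0 0 0 12 0 1;0 0 0 0 9 0 1;0 0 0 0 0 0 1' 30; python3 shot.py w14; python3 - <<'E'
from h import *
from bench import r
o=r.get_obs();print(np.round(o["qvel"],3),o["tcp_pos"])
u=np.array([.3314,-.8001,.5]);g=np.array([.5058,-.1058,.067])-.024*u;Rt=pose(22.5,-67.5,40)
rel(Rt,g+Rt@np.array([0,.019+.002,0]),o)
E
```

```text
clock: 7.57
tcp_pos: [0.4928, -0.075, 0.0394]
orientation: [-0.861, -0.171, 0.367]
contact_force: [-0.5, 0.0, -0.6]
grip_width: 0.0855
7.5667 [ 0.4928 -0.075   0.0394] [-0.861 -0.171  0.367] [-0.5  0.  -0.6] [ 0.23  0.76  0.15  1.81 -0.64  1.2   1.19]
[ 0.007 -0.01   0.015 -0.021  0.001  0.006 -0.003] [ 0.49324023 -0.0757881   0.03995224]
turn [ 0.02 -0.01  0.07] | 0.1 shift in old axes [0.1 1.9 0.7] in new axes [0.1 1.9 0.7]
```

View pics/w14.png

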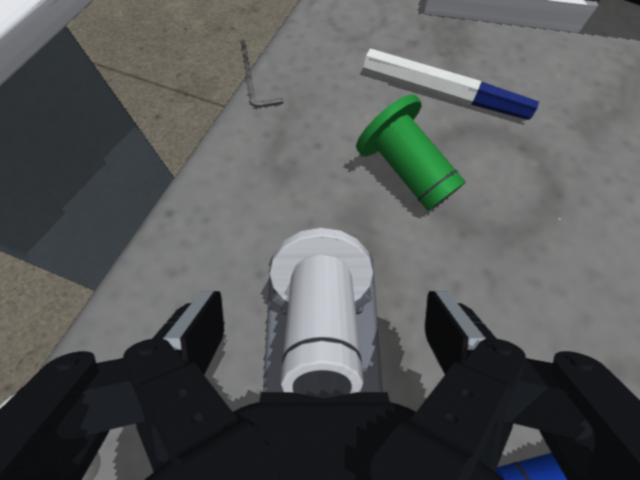

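The body is centred between the pads (321 against 324). Closing.

```bash
python3 -m jog '0 0 0 0 0.5 0 0.6;0 0 0 0 0.5 0 0.4;0 0 0 0 0 0 0.35;0 0 0 0 0 0 0.2;0 0 0 0 0 0 0.2' 35;python3 -m jog '0 0 0 0 0 0 0.2;0 0 0 0 0 0 0.2;0 0 0 0 0 0 0.2;0 0 0 0 0 0 0.2;0 0 0 0 0 0 0.2' 35; python3 shot.py w15
```

```text
clock: 8.03
tcp_pos: [0.4925, -0.0764, 0.0394]
orientation: [-0.863, -0.171, 0.366]
contact_force: [-1.0, -2.1, 5.1]
grip_width: 0.0274
clock: 8.45
tcp_pos: [0.4925, -0.0765, 0.0395]
orientation: [-0.862, -0.171, 0.365]
contact_force: [-2.3, -3.7, 5.8]
grip_width: 0.0274
8.45 [ 0.4925 -0.0765  0.0395] [-0.862 -0.171  0.365] [-2.3 -3.7  5.8] [ 0.23  0.76  0.16  1.82 -0.64  1.2   1.19]
```

View pics/w15.png

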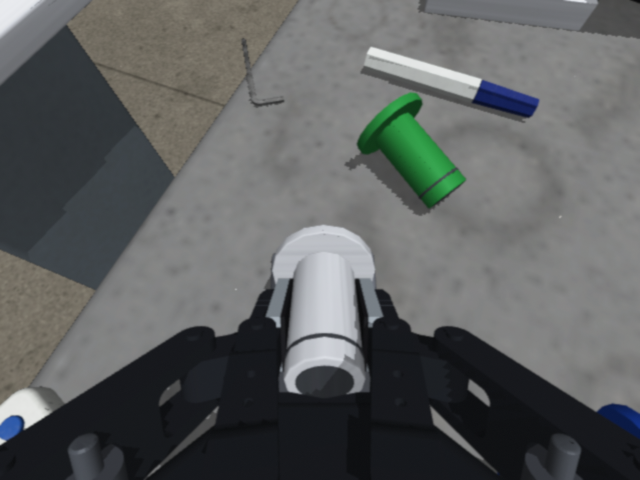

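```bash
python3 -m jog '0 0 0 0 -5 4 0.2;0 0 0 0 -8 6.5 0.2;0 0 0 0 -12 10 0.2;0 0 0 0 -15 13 0.2;0 0 0 0 -15 13 0.2'; python3 shot.py w16;python3 shot.py sd16 side 235 200 415 350
```

```text
clock: 8.92
tcp_pos: [0.4929, -0.0752, 0.1129]
orientation: [-0.862, -0.172, 0.365]
contact_force: [1.4, -0.0, -1.1]
grip_width: 0.0274
8.9167 [ 0.4929 -0.0752  0.1129] [-0.862 -0.172  0.365] [ 1.4 -0.  -1.1] [ 0.21  0.64  0.18  1.81 -0.61  1.3   1.12]
8.9667 [ 0.4947 -0.0757  0.1166] [-0.864 -0.177  0.363] [ 0.  -0.4  1.6] [ 0.21  0.64  0.18  1.8  -0.61  1.3   1.12]
scale 4.0
```

View pics/w16.png

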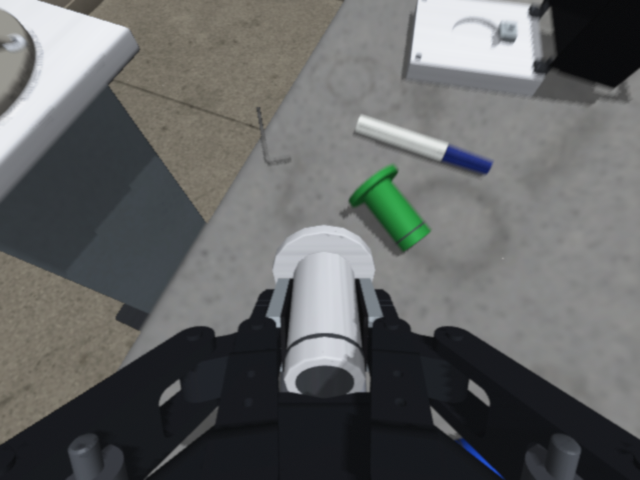

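View pics/sd16.png

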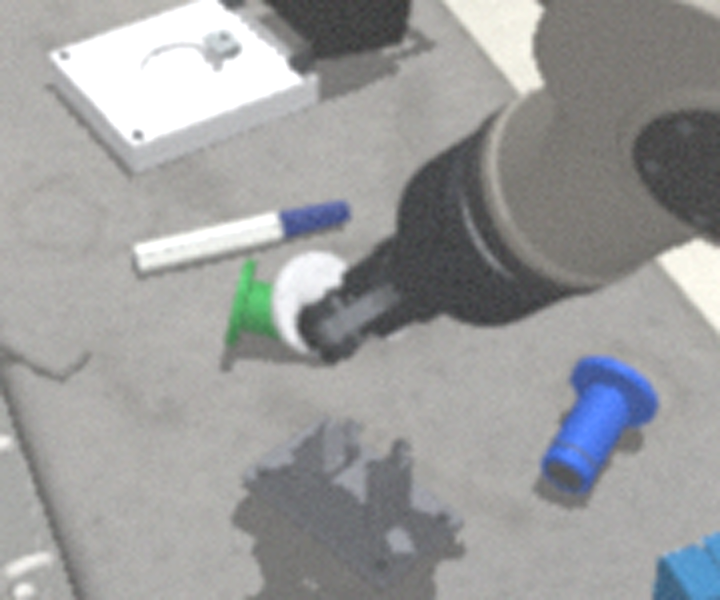

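```bash
cat > geo.py <<'E'
from h import *
PSI=11.6
xs=az(PSI);ys=az(PSI+90);zs=np.array([0,0,1.])
pocket=np.array([.526,.270,.017])
# carrier in tool frame
Rg=R.from_rotvec([-0.862,-0.171,0.365]).as_matrix();tg=np.array([.4925,-.0765,.0395])
u=np.array([.3314,-.8001,.5]);org=np.array([.5058,-.1058,.067])-.06*u
uT=Rg.T@u;oT=Rg.T@(org-tg)
def target(lean,origin):
    "tool pose with carrier leaning `lean` deg (top to back), origin at given world point; uses nominal uT in y-z plane"
    th=np.arctan2(-uT[2],-uT[1]) # angle of u from -y toward -z
    Rt=pose(PSI+90,PSI+180,np.rad2deg(th)-lean)
    return Rt,origin-Rt@oT
E
python3 - <<'E'
from geo import *
print("uT",uT.round(3),"oT mm",(oT*1e3).round(1),np.rad2deg(np.arctan2(-uT[2],-uT[1])))
W=load("w16");He=np.linalg.inv(W["hand_eye"])
def pr(p):
    q=He[:3,:3]@p+He[:3,3];return (W["cx"]+W["fx"]*q[0]/-q[2],W["cy"]-W["fy"]*q[1]/-q[2])
n1=np.array([1,0,0.]);n2=np.cross(uT,n1)
print("end",pr(oT+.06*uT),"end +-x",pr(oT+.06*uT+.014*n1),pr(oT+.06*uT-.014*n1),"top of end",pr(oT+.06*uT+.014*n2),pr(oT+.06*uT-.014*n2))
print("flange rim x",pr(oT+.006*uT+.024*n1),pr(oT+.006*uT-.024*n1),"rim n2",pr(oT+.0*uT+.024*n2),pr(oT+.006*uT+.024*n2),pr(oT-.024*n2))
from bench import r
o=r.get_obs()
Rt,pt=target(15,pocket+np.array([0,0,.085])-.03*xs);print(Rt.round(2),pt)
rel(Rt,pt,o)
E
python3 - <<'E'
import cv2
c=cv2.imread("pics/w16.png")[215:410,250:400];cv2.imwrite("pics/w16c.png",cv2.resize(c,None,fx=3,fy=3,interpolation=cv2.INTER_CUBIC))
E
```

```text
uT [ 0.002 -0.939 -0.343] oT mm [ 1.  14.6 13.6] 20.048918195994258
end (np.float64(327.14810072866965), np.float64(372.7685601638178)) end +-x (np.float64(367.72335995140577), np.float64(372.7666170150592)) (np.float64(286.57428722942996), np.float64(372.7705032433407)) top of end (np.float64(327.3815176680724), np.float64(347.8268693798237)) (np.float64(326.94518179687543), np.float64(394.45139631092394))
flange rim x (np.float64(376.80251655460864), np.float64(268.4141435604948)) (np.float64(275.28320176185423), np.float64(268.4236567684193)) rim n2 (np.float64(326.13206148844193), np.float64(218.97261823105714)) (np.float64(326.23333982456546), np.float64(226.61758987078395)) (np.float64(325.8049717017152), np.float64(294.98341592073575))
[[-0.2   0.09 -0.98]
 [ 0.98  0.02 -0.2 ]
 [-0.   -1.   -0.09]] [0.50880558 0.26541803 0.11777164]
turn [-37.03 -77.17  24.41] | 89.0 shift in old axes [143.  196.7 239.9] in new axes [331.5   4.3 -82.3]
```

View pics/w16c.png

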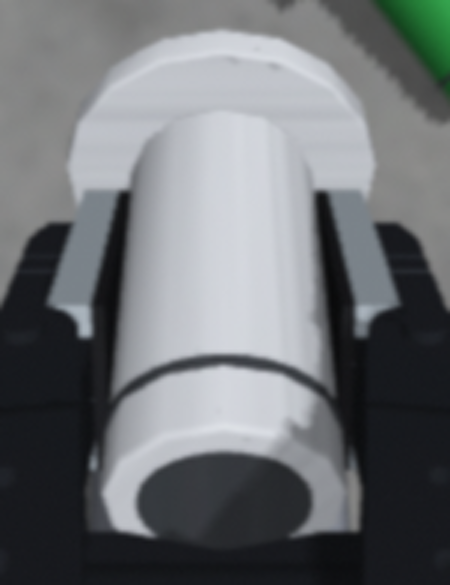

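```bash
cat >> geo.py <<'E'
def fit(W,obs,u0=uT,o0=oT):
    from scipy.optimize import least_squares
    He=np.linalg.inv(W["hand_eye"])
    def pr(p):
        q=He[:3,:3]@p+He[:3,3];return np.array([W["cx"]+W["fx"]*q[0]/-q[2],W["cy"]-W["fy"]*q[1]/-q[2]])
    def pts(v):
        o=v[:3];th=v[3];ph=v[4];uu=np.array([np.sin(ph),-np.cos(th)*np.cos(ph),-np.sin(th)*np.cos(ph)])
        n1=np.array([1,0,0])-uu*uu[0];n1/=np.linalg.norm(n1);n2=np.cross(uu,n1);return o,uu,n1,n2
    def res(v):
        o,uu,n1,n2=pts(v);e=o+.06*uu;q=o+.006*uu
        ang=np.linspace(0,2*np.pi,181)[:,None]
        rimq=np.array([pr(q+.024*(np.cos(a)*n1+np.sin(a)*n2)) for a in ang[:,0]])
        rimo=np.array([pr(o+.024*(np.cos(a)*n1+np.sin(a)*n2)) for a in ang[:,0]])
        rime=np.array([pr(e+.014*(np.cos(a)*n1+np.sin(a)*n2)) for a in ang[:,0]])
        m=[*pr(e),rime[:,1].min(),rime[:,0].min(),rime[:,0].max(),rimq[:,0].min(),rimq[:,0].max(),rimq[:,1].min(),rimo[:,1].min()]
        return np.array(m)-np.array(obs)
    s=least_squares(res,[*o0,np.arctan2(-u0[2],-u0[1]),0.],x_scale=[.01,.01,.01,.1,.1])
    return s.x,res(s.x)
E
python3 - <<'E'
from geo import *
W=load("w16")
v,rs=fit(W,[325,381.7,357.7,284,366,272.7,375,233.3,225])
print((v[:3]*1e3).round(1),np.rad2deg(v[3:]).round(1),rs.round(1))
E
```

```text
[-0.  13.2 11.1] [20.3  0.4] [ 0.   0.2 -0.1  0.1 -0.1 -0.   0.  -0.2  0.1]
```

```bash
cat >> geo.py <<'E'
oT=np.array([0,.0132,.0111]);uT=np.array([.004,-np.cos(np.deg2rad(20.3)),-np.sin(np.deg2rad(20.3))])
E
python3 - <<'E'
from geo import *
from bench import r
o=r.get_obs();print(o["tcp_pos"])
Rt,pt=target(15,pocket+np.array([0,0,.10])-.035*xs);print(pt)
table(Rt,pt,o,15,False)
E
```

```text
[ 0.49482527 -0.07591382  0.11485055]
[0.50134728 0.26493952 0.13116888]
-2.48 -5.15 1.62 9.1 12.5 16.7
-2.48 -5.15 1.62 10.9 11.5 16.3
-2.48 -5.15 1.62 12.6 10.5 15.7
-2.48 -5.15 1.62 14.3 9.5 15.0
-2.48 -5.15 1.62 15.9 8.4 14.0
-2.48 -5.15 1.62 17.3 7.4 12.8
-2.48 -5.15 1.62 18.6 6.3 11.5
-2.48 -5.15 1.62 19.7 5.3 10.0
-2.48 -5.15 1.62 20.7 4.3 8.4
-2.48 -5.15 1.62 21.5 3.4 6.7
-2.48 -5.15 1.62 22.1 2.5 4.9
-2.48 -5.15 1.62 22.5 1.8 3.0
-2.48 -5.15 1.62 22.7 1.0 1.0
-2.48 -5.15 1.62 22.7 0.4 -1.0
-2.48 -5.15 1.62 22.5 -0.2 -3.0
```

```bash
python3 -m jog '-2.5 -5.2 1.6 9 10 17 0.2;-2.5 -5.2 1.6 11 9 16.5 0.2;-2.5 -5.2 1.6 12.5 9 15.7 0.2;-2.5 -5.2 1.6 14.3 9 15 0.2;-2.5 -5.2 1.6 16 8.4 14 0.2' 35;python3 -m jog '-2.5 -5.2 1.6 17.3 7.4 13 0.2;-2.5 -5.2 1.6 18.6 6.3 11.5 0.2;-2.5 -5.2 1.6 19.7 5.3 10 0.2;-2.5 -5.2 1.6 20.7 4.3 8.4 0.2;-2.5 -5.2 1.6 21.5 3.4 6.7 0.2';  python3 - <<'E'
from geo import *
from bench import r
o=r.get_obs();print(np.round(o["joints"],2))
Rt,pt=target(15,pocket+np.array([0,0,.10])-.035*xs);table(Rt,pt,o,5,False)
E
```

```text
clock: 9.43
tcp_pos: [0.4966, 0.0359, 0.1231]
orientation: [-1.001, -0.587, 0.683]
contact_force: [1.0, -0.2, -2.0]
grip_width: 0.0271
clock: 9.85
tcp_pos: [0.4979, 0.1499, 0.1289]
orientation: [-1.101, -1.011, 0.998]
contact_force: [0.4, -1.2, -1.4]
grip_width: 0.027
[-0.28  0.4  -0.01  1.96 -0.25  0.86  1.22]
-2.45 -5.02 1.65 22.4 3.2 4.3
-2.45 -5.02 1.65 22.7 2.4 2.5
-2.45 -5.02 1.65 22.9 1.7 0.6
-2.45 -5.02 1.65 22.9 1.1 -1.4
-2.45 -5.02 1.65 22.8 0.5 -3.3
```

```bash
python3 -m jog '-2.4 -5 1.6 22 2.5 4.5 0.2;-2.4 -5 1.6 22 1.8 3 0.2;-2.4 -5 1.6 22 1 1 0.2;-2.4 -5 1.6 22 0.4 -1 0.2;-2.4 -4.8 1.6 22 0 -3 0.2'; python3 -m jog '0 0 0 0 0 0 0.2;0 0 0 0 0 0 0.2;0 0 0 0 0 0 0.2;0 0 0 0 0 0 0.2;0 0 0 0 0 0 0.2';python3 shot.py w20;python3 shot.py sd20 side 220 100 380 220;python3 shot.py sc20 scene 190 160 310 280; python3 - <<'E'
from geo import *
from bench import r
o=r.get_obs();print(np.round(o["qvel"],3))
Rt,pt=target(15,pocket+np.array([0,0,.10])-.035*xs);rel(Rt,pt,o)
E
```

```text
clock: 10.27
tcp_pos: [0.4998, 0.2609, 0.1343]
orientation: [-1.163, -1.426, 1.3]
contact_force: [-0.4, -0.8, -1.4]
grip_width: 0.027
clock: 10.68
tcp_pos: [0.5008, 0.2577, 0.1338]
orientation: [-1.166, -1.419, 1.296]
contact_force: [0.3, -0.0, -1.4]
grip_width: 0.0271
10.6833 [0.5008 0.2577 0.1338] [-1.166 -1.419  1.296] [ 0.3 -0.  -1.4] [-0.58  0.37 -0.03  1.98  0.06  0.71  1.11]
10.7333 [0.5008 0.2578 0.1338] [-1.166 -1.419  1.296] [-0.9  0.3 -2.1] [-0.58  0.37 -0.03  1.98  0.06  0.71  1.11]
scale 5.0
10.7833 [0.5008 0.2581 0.1339] [-1.165 -1.419  1.296] [ 0.9  0.5 -2.1] [-0.58  0.37 -0.03  1.98  0.06  0.71  1.11]
scale 5.0
[-0.005  0.002 -0.006 -0.001  0.001 -0.     0.   ]
turn [-0.38 -0.7   0.29] | 0.8 shift in old axes [ 6.4  2.9 -1.6] in new axes [ 6.4  2.9 -1.7]
```

View pics/w20.png

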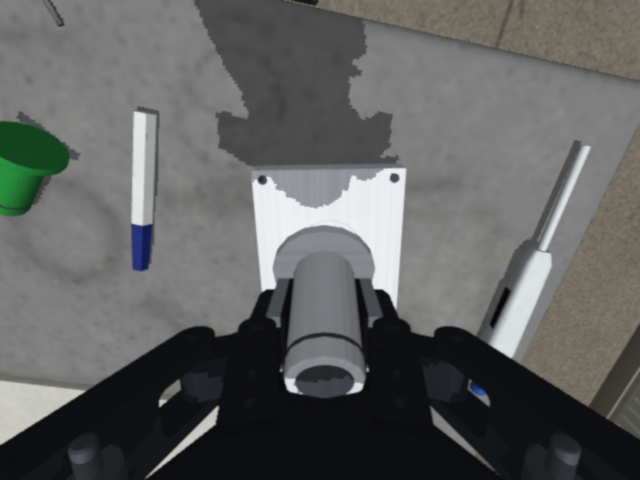

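View pics/sd20.png

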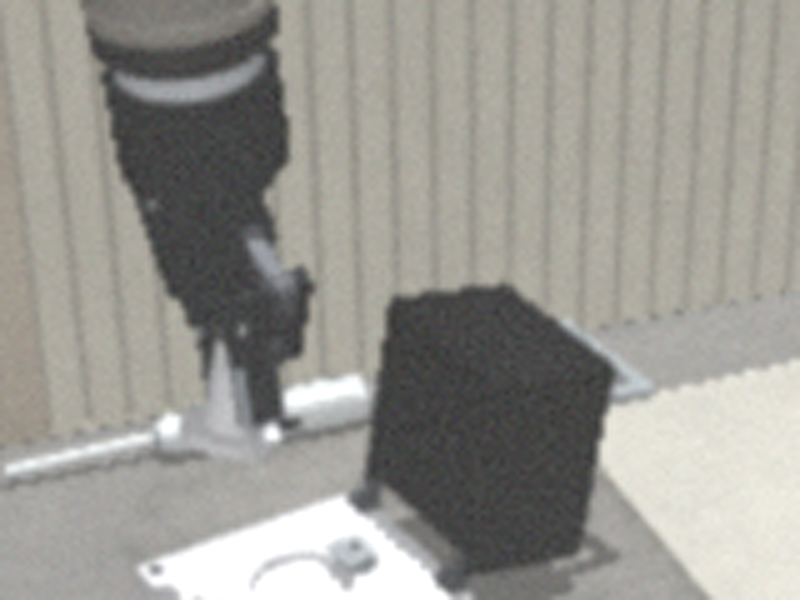

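View pics/sc20.png

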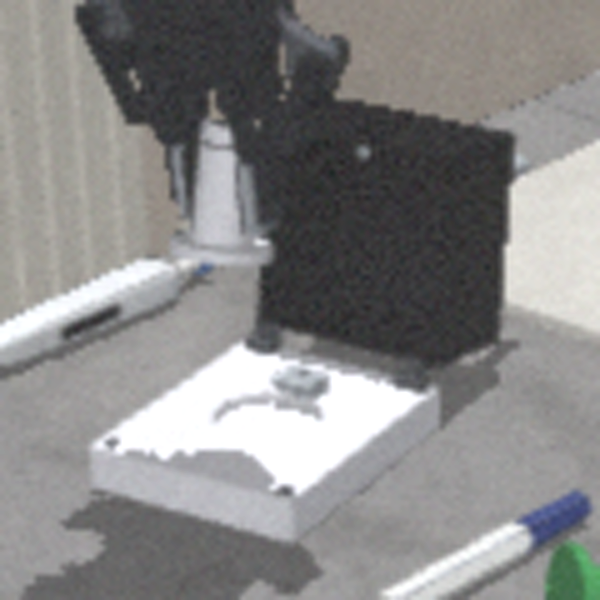

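The wrist view shows the stage plate with front corners near (252,170) and (406,166), screw heads at (263,180) and (394,178), and the carrier covering most of the pocket. The scene view shows the lip at about (250,236) full-frame. Zooming in to measure.

```bash
python3 - <<'E'
import cv2,numpy as np
f=np.load("w20.npz");c=f["color"][:,:,::-1][155:315,235:425]
cv2.imwrite("pics/w20c.png",cv2.resize(c,None,fx=4,fy=4,interpolation=cv2.INTER_CUBIC))
s=np.load("sc20.npz");d=np.load("sd20.npz")
a=cv2.resize(s["color"][225:270,205:285,::-1],None,fx=9,fy=9,interpolation=cv2.INTER_CUBIC)
cv2.imwrite("pics/sc20c.png",cv2.convertScaleAbs(a,alpha=.9,beta=0))
a=cv2.resize(d["color"][185:245,245:325,::-1],None,fx=9,fy=9,interpolation=cv2.INTER_CUBIC)
cv2.imwrite("pics/sd20c.png",cv2.convertScaleAbs(a,alpha=.9,beta=0))
E
```

```text
(no output)
```

View pics/w20c.png

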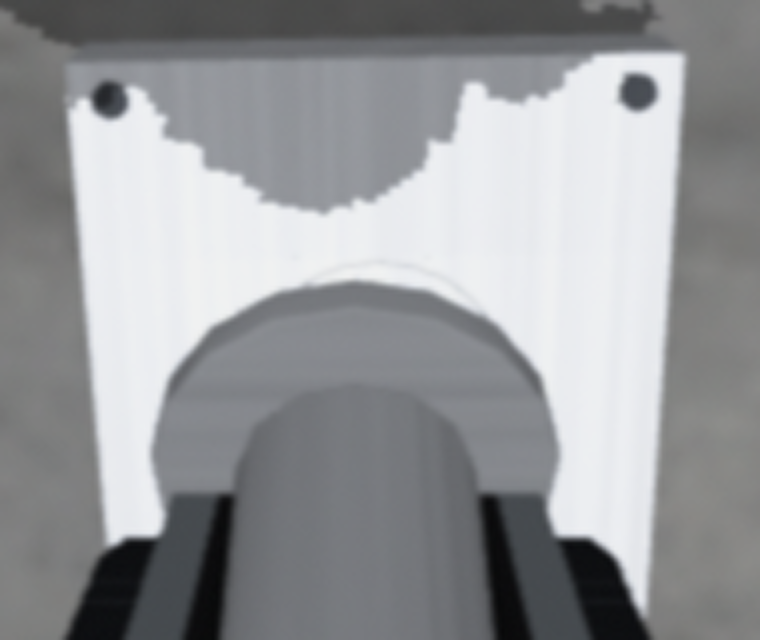

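View pics/sc20c.png

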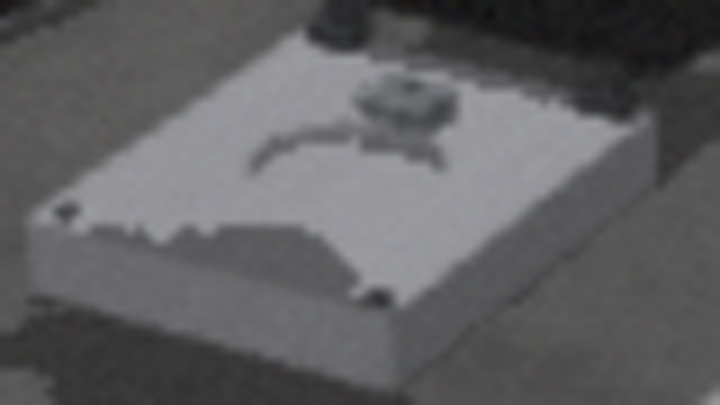

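View pics/sd20c.png

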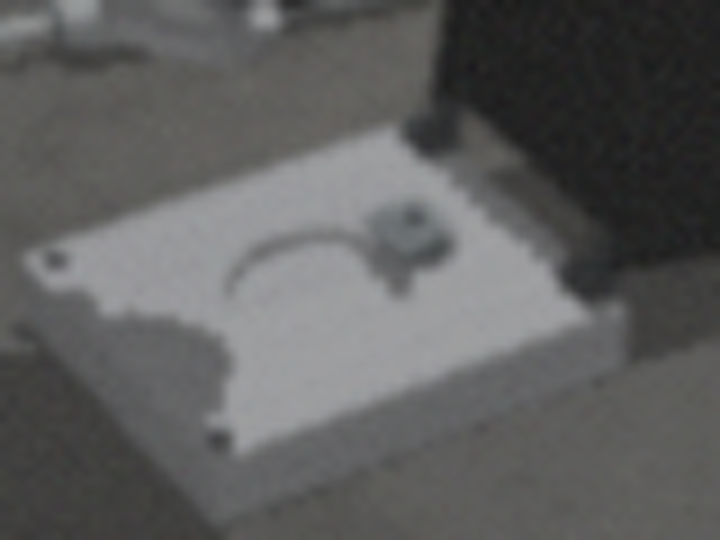

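```bash
python3 - <<'E'
from geo import *
W=load("w20");C=cam2world(W,W["tcp"],W["ori"])
w=lambda x,y:(235+(x-1.5)/4,155+(y-1.5)/4)
P={k:plane(W,*w(*v),C,.022) for k,v in dict(FR=(68,64),FL=(686,52),R2=(106,540),L2=(648,600),pf=(378,262),p1=(305,285),p2=(486,312),sR=(110,99),sL=(638,91)).items()}
for k,v in P.items():print(k,v.round(4))
d=lambda a,b:(np.linalg.norm(P[a]-P[b]).round(4),np.rad2deg(np.arctan2(*(P[b]-P[a])[[1,0]])).round(2))
print("front width .112",d("FR","FL"),"right edge",d("FR","R2"),"left edge",d("FL","L2"),"screws",d("sR","sL"))
mid=(P["FR"]+P["FL"])/2
e=P["FL"]-P["FR"];psi=np.arctan2(e[1],e[0])-np.pi/2;
for ps in (psi,np.deg2rad(11.6)):
    X=np.array([np.cos(ps),np.sin(ps),0]);print(np.rad2deg(ps),"pocket from corners",(mid+.065*X).round(4))
    print("  from rim apex",(P["pf"]+.0255*X).round(4))
# circle through rim pts radius 25.5
from scipy.optimize import least_squares
s=least_squares(lambda c:[np.hypot(*(P[k][:2]-c))-.0255 for k in("pf","p1","p2")],[.526,.27]);print("circle",s.x,s.fun)
# world cameras
S=load("sc20");D=load("sd20");CS=cam2world(S);CD=cam2world(D)
s_=lambda x,y:(205+(x-4)/9,225+(y-4)/9); d_=lambda x,y:(245+(x-4)/9,185+(y-4)/9)
for k,a,b in(("sL",(67,211),(55,259)),("sR",(380,297),(219,440))):
    print(k,tri(*ray(S,*s_(*a),CS),*ray(D,*d_(*b),CD)), plane(S,*s_(*a),CS,.022).round(4),plane(D,*d_(*b),CD,.022).round(4))
E
```

```text
FR [0.4734 0.201  0.022 ]
FL [0.4503 0.3105 0.022 ]
R2 [0.5697 0.22   0.022 ]
L2 [0.5629 0.334  0.022 ]
pf [0.4999 0.2635 0.022 ]
p1 [0.5071 0.2506 0.022 ]
p2 [0.506 0.286 0.022]
sR [0.4783 0.2093 0.022 ]
sL [0.4588 0.3038 0.022 ]
front width .112 (np.float64(0.1119), np.float64(101.92)) right edge (np.float64(0.0982), np.float64(11.12)) left edge (np.float64(0.1151), np.float64(11.79)) screws (np.float64(0.0965), np.float64(101.67))
11.917673317893954 pocket from corners [0.5254 0.2692 0.022 ]
  from rim apex [0.5248 0.2687 0.022 ]
11.6 pocket from corners [0.5255 0.2688 0.022 ]
  from rim apex [0.5249 0.2686 0.022 ]
circle [0.52484346 0.26886672] [ 2.05233040e-05 -1.67198053e-05 -1.13731487e-05]
sL (array([0.46126146, 0.30536659, 0.02092217]), np.float64(0.0013619947324858014)) [0.4593 0.3026 0.022 ] [0.4611 0.305  0.022 ]
sR (array([0.47987028, 0.20890115, 0.02151671]), np.float64(0.0007795092914884572)) [0.4789 0.2076 0.022 ] [0.4798 0.2089 0.022 ]
```

```bash
cat >> geo.py <<'E'
PSI=11.7;xs=az(PSI);ys=az(PSI+90);pocket=np.array([.5251,.2689,.017])
def stp(X,Z,lean):
    l=np.deg2rad(lean);return target(lean,pocket+(X-24*np.cos(l))*1e-3*xs+np.array([0,0,(Z+24*np.sin(l))*1e-3]))
def state(o,oT=oT,uT=uT):
    Rm=R.from_rotvec(o["orientation"]).as_matrix();org=np.array(o["tcp_pos"])+Rm@oT;uw=Rm@uT
    q=(org-pocket);x,y,z=q@xs*1e3,q@ys*1e3,q[2]*1e3
    lean=np.rad2deg(np.arctan2(uw@xs,uw[2]));side=np.rad2deg(np.arcsin(uw@ys));l=np.deg2rad(lean)
    print(f"origin x{x:.1f} y{y:.1f} z{z:.1f} lean {lean:.1f} side {side:.1f} | far X{x+24*np.cos(l):.1f} Z{z-24*np.sin(l):.1f}  F {np.round(o['contact_force'],1)} t {o['clock']:.2f}")
E
python3 - <<'E'
from geo import *
from bench import r
o=r.get_obs();state(o)
Rt,pt=stp(16,25,15);rel(Rt,pt,o)
E
```

```text
origin x-35.9 y-5.2 z102.8 lean 15.4 side -0.3 | far X-12.8 Z96.4  F [ 0.2  0.9 -2.2] t 10.83
turn [-0.38 -0.8   0.28] | 0.9 shift in old axes [  5.4  73.7 -22.4] in new axes [  5.4  73.8 -21.9]
```

```bash
python3 -m jog '-0.2 -0.4 0.2 2 10 -6 0.2;-0.2 -0.4 0 2 18 -8 0.2;0 0 0 1 18 -6 0.2;0 0 0 0 17 -2 0.2;0 0 0 0 11 0 0.2' 35;python3 -m jog '0 0 0 0 0 0 0.2;0 0 0 0 0 0 0.2;0 0 0 0 0 0 0.2;0 0 0 0 0 0 0.2;0 0 0 0 0 0 0.2';python3 shot.py w21; python3 - <<'E'
from geo import *
from bench import r
o=r.get_obs();state(o)
Rt,pt=stp(16,25,15);rel(Rt,pt,o)
Rt,pt=stp(16,2,15);rel(Rt,pt,o)
import cv2
f=np.load("w21.npz");c=f["color"][:,:,::-1][100:400,200:450];cv2.imwrite("pics/w21c.png",cv2.resize(c,None,fx=2,fy=2,interpolation=cv2.INTER_CUBIC))
E
python3 shot.py sd21 side 240 170 330 240;python3 shot.py sc21 scene 200 200 290 270
```

```text
clock: 11.25
tcp_pos: [0.5277, 0.27, 0.06]
orientation: [-1.164, -1.434, 1.307]
contact_force: [0.5, -0.4, -1.2]
grip_width: 0.0268
clock: 11.67
tcp_pos: [0.5278, 0.2705, 0.0632]
orientation: [-1.165, -1.437, 1.305]
contact_force: [-0.3, -0.1, -2.2]
grip_width: 0.0274
11.6667 [0.5278 0.2705 0.0632] [-1.165 -1.437  1.305] [-0.3 -0.1 -2.2] [-0.58  0.51 -0.02  1.96  0.08  0.59  1.11]
origin x-6.9 y1.0 z32.0 lean 14.9 side 0.1 | far X16.3 Z25.8  F [ 0.3  0.6 -2.1] t 11.72
turn [0.11 0.12 0.13] | 0.2 shift in old axes [-1.   0.7  0.4] in new axes [-1.   0.8  0.4]
turn [0.11 0.12 0.13] | 0.2 shift in old axes [-1.  23.6  2.5] in new axes [-1.  23.7  2.5]
11.7167 [0.5278 0.2704 0.0632] [-1.165 -1.437  1.305] [ 0.3  0.6 -2.1] [-0.58  0.51 -0.02  1.96  0.08  0.58  1.11]
scale 8.571428571428571
11.7667 [0.5277 0.2704 0.063 ] [-1.165 -1.437  1.305] [-0.1 -0.3 -1.4] [-0.58  0.51 -0.02  1.96  0.08  0.58  1.11]
scale 8.571428571428571
```

View pics/w21c.png

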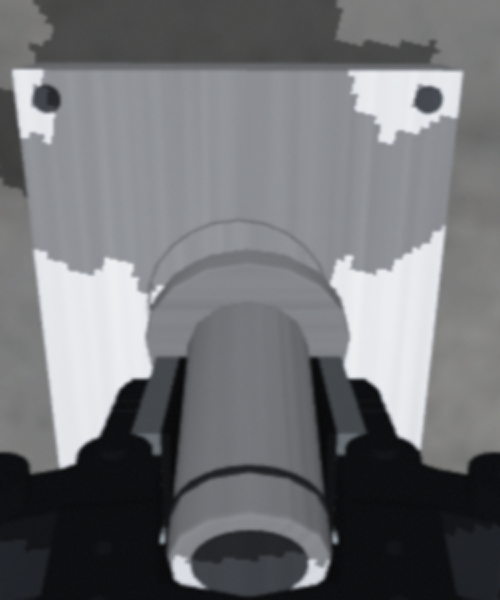

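View pics/sd21.png

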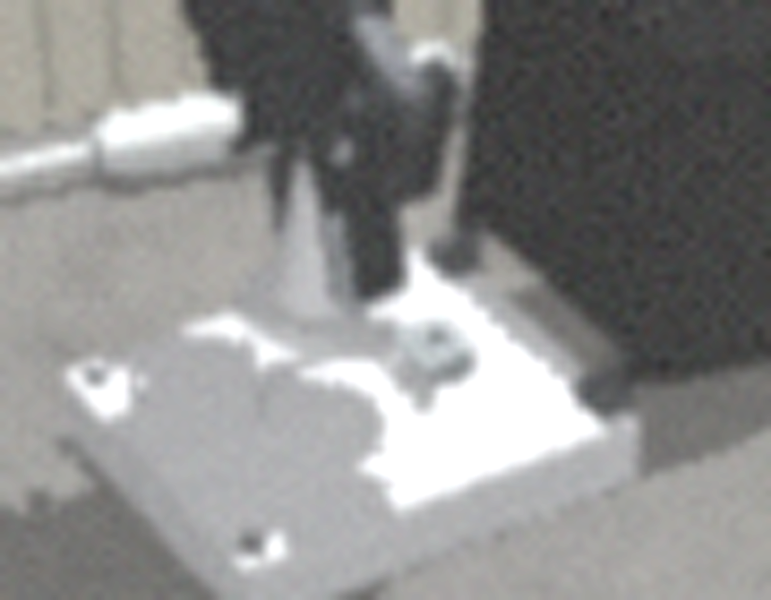

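View pics/sc21.png

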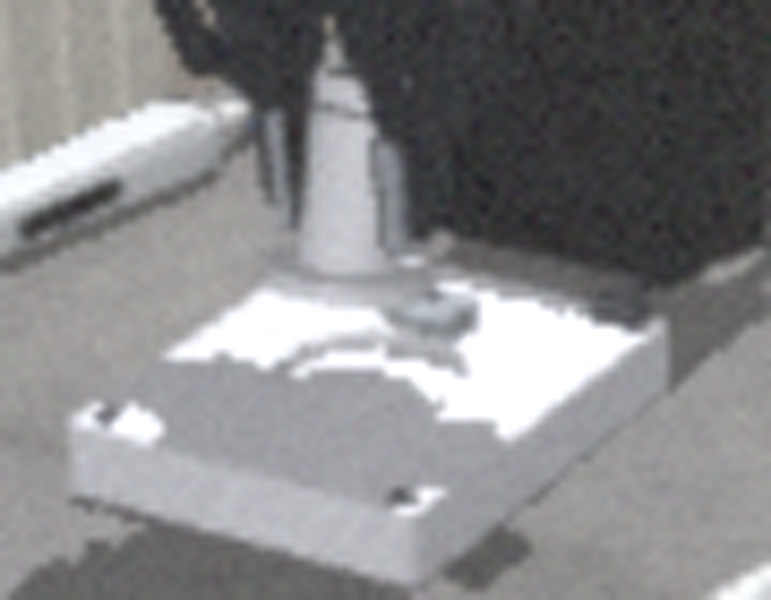

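The rim circle is clearer in the wrist view now (apex at crop (238,219)), and the carrier looks slightly to the +y side of it. I'll re-measure.

```bash
python3 - <<'E'
import numpy as np,cv2
f=np.load("w21.npz");c=f["color"][:,:,::-1][195:270,265:385];c=cv2.resize(c,None,fx=6,fy=6,interpolation=cv2.INTER_CUBIC);cv2.imwrite("pics/w21d.png",c)
E
```

```text
(no output)
```

View pics/w21d.png

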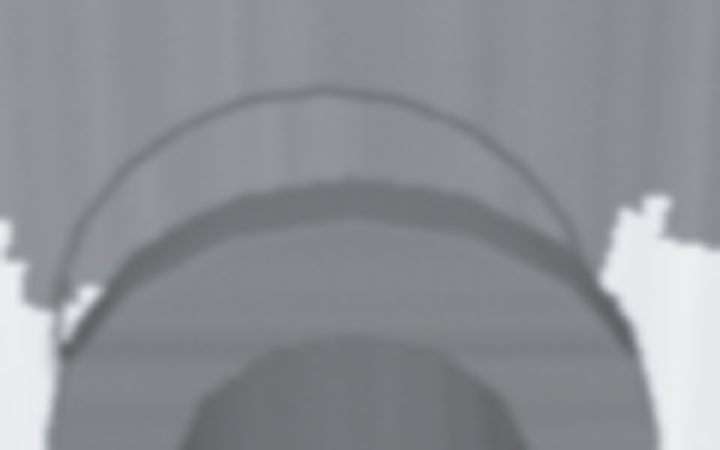

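```bash
python3 - <<'E'
from geo import *
from scipy.optimize import least_squares
W=load("w21");C=cam2world(W,W["tcp"],W["ori"])
w=lambda x,y:(265+(x-2.5)/6,195+(y-2.5)/6)
pts=[(62,290),(85,220),(130,168),(185,126),(245,100),(325,91),(385,97),(465,126),(530,174),(578,240)]
Q=np.array([plane(W,*w(*p),C,.022)[:2] for p in pts])
s=least_squares(lambda v:np.hypot(*(Q-v[:2]).T)-.0255,[.525,.269]);print("fixed r",s.x,(s.fun*1e3).round(2))
s=least_squares(lambda v:np.hypot(*(Q-v[:2]).T)-v[2],[.525,.269,.0255]);print("free r",s.x,(s.fun*1e3).round(2))
w2=lambda x,y:(200+(x-.5)/2,100+(y-.5)/2)
FR,FL=[plane(W,*w2(*p),C,.022) for p in((13,70),(463,71))]
e=FL-FR;print(np.linalg.norm(e),np.rad2deg(np.arctan2(e[1],e[0]))-90,(FR+FL)/2+.065*xs)
q=(np.array([*s.x[:2],.017])-pocket);print("pocket shift in stage",q@xs*1e3,q@ys*1e3)
E
```

```text
fixed r [0.52477144 0.26838647] [-0.04  0.27 -0.07  0.01  0.1  -0.11 -0.11 -0.09  0.03  0.24]
free r [0.52503352 0.26847187 0.02572332] [-0.17  0.21 -0.08  0.04  0.15 -0.06 -0.08 -0.09 -0.02  0.11]
0.1121297868779281 11.69283356722481 [0.52548273 0.26860078 0.022     ]
pocket shift in stage -0.15191661704354203 -0.4057503854002213
```

```bash
echo 'pocket=np.array([.5250,.2685,.017])' >> geo.py
python3 -m jog '0 0 0 -0.7 0 0 0.2;0.1 0.1 0.1 -0.7 6 0.6 0.2;0 0 0 0 6 0.6 0.2;0 0 0 0 6 0.6 0.2;0 0 0 0 4 0.4 0.2' 35;python3 -m jog '0 0 0 0 0 0 0.2;0 0 0 0 0 0 0.2;0 0 0 0 0 0 0.2;0 0 0 0 0 0 0.2;0 0 0 0 0 0 0.2'; python3 - <<'E'
from geo import *
from bench import r
o=r.get_obs();state(o)
Rt,pt=stp(16,1.5,15);rel(Rt,pt,o)
E
python3 shot.py sd22 side 240 170 330 240;python3 shot.py sc22 scene 200 200 290 270
```

```text
clock: 12.23
tcp_pos: [0.527, 0.2684, 0.0389]
orientation: [-1.165, -1.431, 1.308]
contact_force: [-0.2, 0.6, -1.3]
grip_width: 0.0271
clock: 12.65
tcp_pos: [0.5277, 0.2689, 0.0404]
orientation: [-1.166, -1.433, 1.307]
contact_force: [0.8, 0.8, -1.6]
grip_width: 0.027
origin x-7.1 y-0.2 z9.2 lean 15.0 side 0.2 | far X16.1 Z3.0  F [ 0.8  0.8 -1.6] t 12.65
turn [-0.04  0.02  0.01] | 0.0 shift in old axes [0.2 1.5 0.2] in new axes [0.2 1.5 0.2]
12.65 [0.5277 0.2689 0.0404] [-1.166 -1.433  1.307] [ 0.8  0.8 -1.6] [-0.58  0.55 -0.02  1.96  0.09  0.54  1.11]
scale 8.571428571428571
12.7 [0.5277 0.2689 0.0404] [-1.166 -1.433  1.307] [-0.8  0.2 -1.6] [-0.58  0.55 -0.02  1.96  0.09  0.54  1.11]
scale 8.571428571428571
```

View pics/sd22.png

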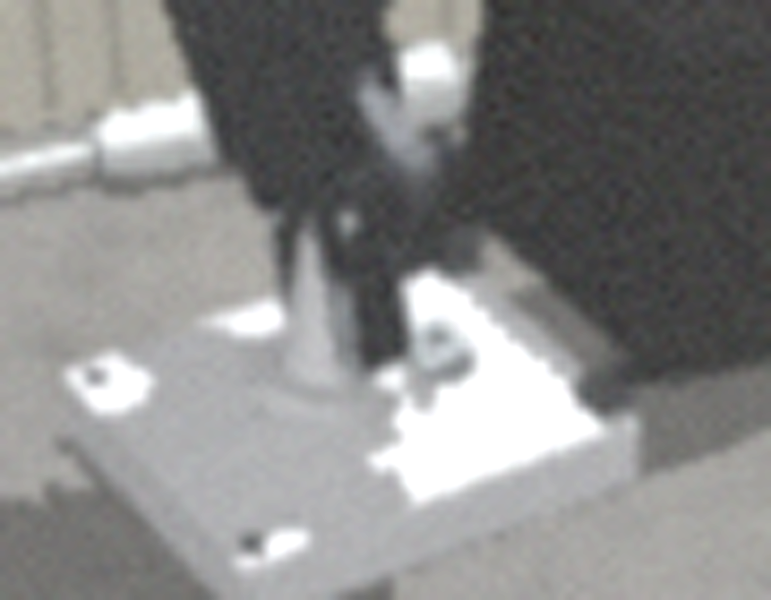

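View pics/sc22.png

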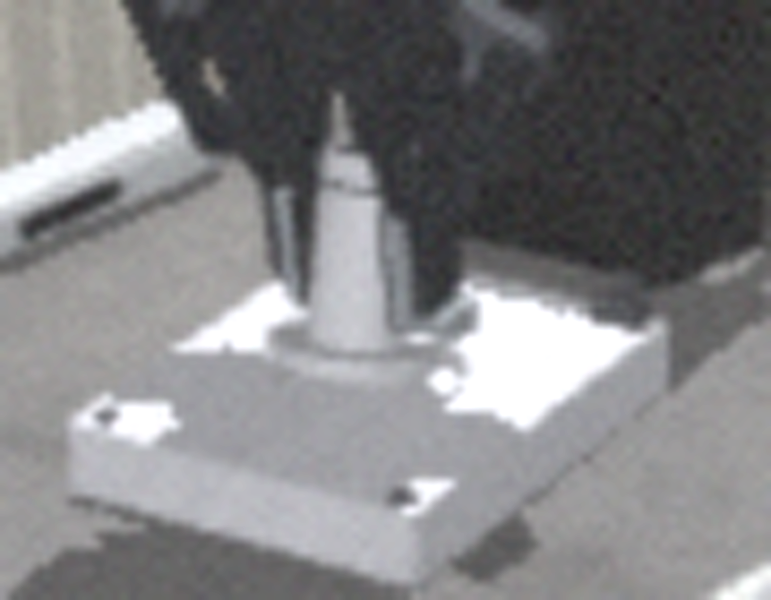

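Still no contact. I'll feel for the floor in small steps.

```bash
python3 -m jog '0 0 0 0.2 0.6 0.1 0.2;0 0 0 0 0.6 0 0.2;0 0 0 0 0.6 0 0.2;0 0 0 0 0 0 0.2;0 0 0 0 0 0 0.2'; python3 -m jog '0 0 0 0 0.4 0 0.2;0 0 0 0 0.4 0 0.2;0 0 0 0 0 0 0.2;0 0 0 0 0 0 0.2;0 0 0 0 0 0 0.2'; python3 - <<'E'
from geo import *
from bench import r
o=r.get_obs();state(o)
Rt,pt=stp(22,0.8,15);rel(Rt,pt,o)
E
```

```text
clock: 13.17
tcp_pos: [0.5275, 0.2689, 0.0382]
orientation: [-1.166, -1.432, 1.307]
contact_force: [0.3, -0.1, -1.4]
grip_width: 0.0273
clock: 13.58
tcp_pos: [0.5276, 0.269, 0.0375]
orientation: [-1.166, -1.432, 1.307]
contact_force: [0.1, -0.7, -1.5]
grip_width: 0.0274
origin x-7.2 y-0.1 z6.4 lean 15.1 side 0.2 | far X16.0 Z0.1  F [ 0.1 -0.7 -1.5] t 13.58
turn [-0.07  0.02  0.  ] | 0.1 shift in old axes [ 0.  -0.1 -6. ] in new axes [ 0.  -0.1 -6. ]
```

```bash
python3 -m jog '0 0 0 0 0 -1.5 0.2;0 0 0 0 0.1 -1.5 0.2;0 0 0 0 0.1 -1.5 0.2;0 0 0 0 0.1 -1 0.2;0 0 0 0 0 0 0.2';  python3 - <<'E'
from geo import *
from bench import r
o=r.get_obs();state(o)
E
python3 -m jog '0 0 0 0 0 -0.5 0.2;0 0 0 0 0.1 -0.5 0.2;0 0 0 0 0 -0.5 0.2;0 0 0 0 0 0 0.2;0 0 0 0 0 0 0.2';  python3 - <<'E'
from geo import *
from bench import r
o=r.get_obs();state(o)
E
```

```text
clock: 14.0
tcp_pos: [0.5334, 0.2702, 0.0378]
orientation: [-1.166, -1.433, 1.307]
contact_force: [-0.9, -0.7, -1.3]
grip_width: 0.0274
origin x-1.3 y-0.1 z6.6 lean 15.0 side 0.2 | far X21.9 Z0.4  F [-0.9 -0.7 -1.3] t 14.00
clock: 14.42
tcp_pos: [0.5344, 0.2704, 0.0377]
orientation: [-1.166, -1.432, 1.307]
contact_force: [0.9, -0.2, -1.0]
grip_width: 0.0273
origin x-0.2 y-0.0 z6.6 lean 15.1 side 0.2 | far X23.0 Z0.3  F [ 0.9 -0.2 -1. ] t 14.42
```

Under the lip with no contact yet. I'll feel for the back wall.

```bash
for i in 1; do python3 -m jog '0 0 0 0 0 -0.4 0.2;0 0 0 0 0 -0.4 0.2;0 0 0 0 0 0 0.2;0 0 0 0 0 0 0.2;0 0 0 0 0 0 0.2';done;  python3 - <<'E'
from geo import *
from bench import r
o=r.get_obs();state(o)
E
python3 -m jog '0 0 0 0 0 -0.4 0.2;0 0 0 0 0 -0.3 0.2;0 0 0 0 0 0 0.2;0 0 0 0 0 0 0.2;0 0 0 0 0 0 0.2';  python3 - <<'E'
from geo import *
from bench import r
o=r.get_obs();state(o)
E
python3 shot.py w24; python3 shot.py sc24 scene 200 200 290 270
```

```text
clock: 14.83
tcp_pos: [0.5352, 0.2705, 0.0378]
orientation: [-1.166, -1.432, 1.307]
contact_force: [-0.4, 0.1, -1.1]
grip_width: 0.0273
origin x0.6 y-0.1 z6.7 lean 15.1 side 0.2 | far X23.8 Z0.4  F [-0.4  0.1 -1.1] t 14.83
clock: 15.25
tcp_pos: [0.5359, 0.2707, 0.0378]
orientation: [-1.166, -1.432, 1.307]
contact_force: [-0.4, 0.1, -2.7]
grip_width: 0.0269
origin x1.2 y-0.1 z6.7 lean 15.1 side 0.2 | far X24.4 Z0.4  F [-0.4  0.1 -2.7] t 15.25
15.25 [0.5359 0.2707 0.0378] [-1.166 -1.432  1.307] [-0.4  0.1 -2.7] [-0.57  0.56 -0.02  1.95  0.09  0.55  1.11]
15.3 [0.5358 0.2707 0.0378] [-1.166 -1.432  1.307] [-1.3  0.3 -1.8] [-0.57  0.56 -0.02  1.95  0.09  0.55  1.11]
scale 8.571428571428571
```

View pics/sc24.png

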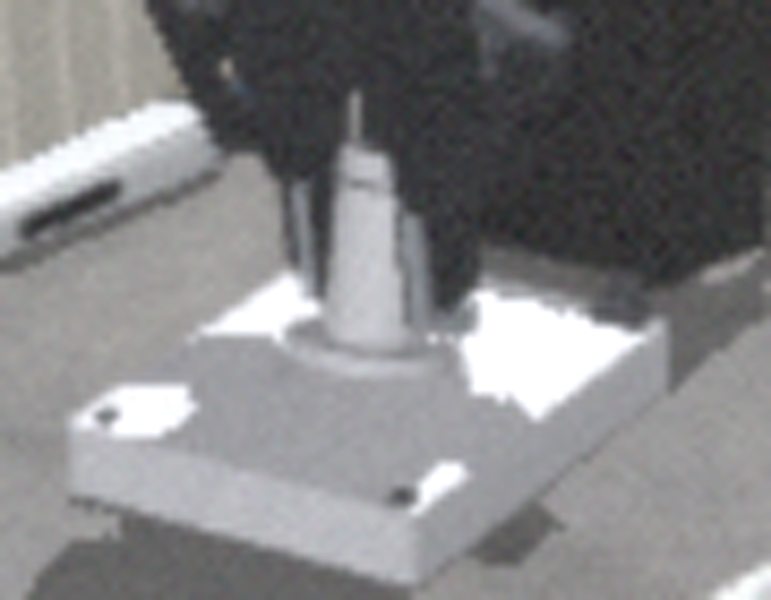

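View pics/w24.png

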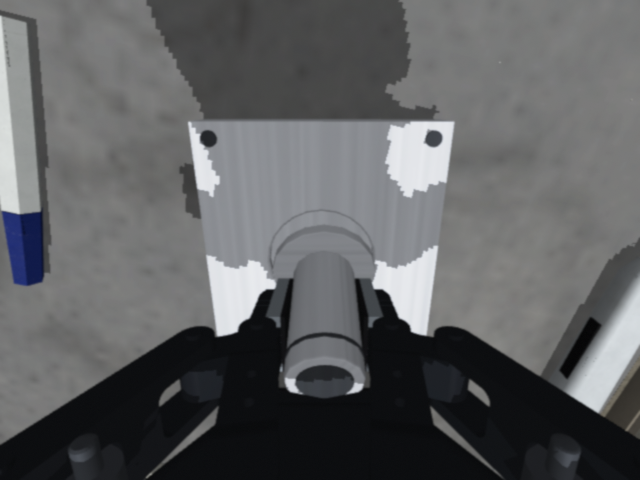

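The wrist view shows the flange seated deep, with the pocket's front rim visible (apex about (322,211)) ahead of the flange. Still no wall contact, so I'll go on in small steps.

```bash
python3 -m jog '0 0 0 0 0 -0.4 0.2;0 0 0 0 0 -0.3 0.2;0 0 0 0 0 0 0.2;0 0 0 0 0 0 0.2;0 0 0 0 0 0 0.2';  python3 - <<'E'
from geo import *
from bench import r
o=r.get_obs();state(o)
E
python3 -m jog '0 0 0 0 0 -0.3 0.2;0 0 0 0 0 -0.3 0.2;0 0 0 0 0 0 0.2;0 0 0 0 0 0 0.2;0 0 0 0 0 0 0.2';  python3 - <<'E'
from geo import *
from bench import r
o=r.get_obs();state(o)
E
```

```text
clock: 15.77
tcp_pos: [0.5363, 0.2707, 0.0378]
orientation: [-1.165, -1.432, 1.308]
contact_force: [-1.7, 0.1, -3.4]
grip_width: 0.0273
origin x1.7 y-0.1 z6.6 lean 15.1 side 0.2 | far X24.9 Z0.4  F [-1.7  0.1 -3.4] t 15.77
clock: 16.18
tcp_pos: [0.5367, 0.2708, 0.0378]
orientation: [-1.165, -1.431, 1.308]
contact_force: [-3.3, -0.8, -3.2]
grip_width: 0.027
origin x2.0 y-0.1 z6.6 lean 15.1 side 0.3 | far X25.2 Z0.4  F [-3.3 -0.8 -3.2] t 16.18
```

```bash
python3 -m jog '0 0 0 0 0 0.4 0.2;0 0 0 0 0.4 0 0.2;0 0 0 0 0.3 0 0.2;0 0 0 0 0 0 0.2;0 0 0 0 0 0 0.2';  python3 - <<'E'
from geo import *
from bench import r
o=r.get_obs();state(o)
E
python3 -m jog '0 0 0 0 0.4 0 0.2;0 0 0 0 0.3 0 0.2;0 0 0 0 0 0 0.2;0 0 0 0 0 0 0.2;0 0 0 0 0 0 0.2';  python3 - <<'E'
from geo import *
from bench import r
o=r.get_obs();state(o)
E
```

```text
clock: 16.6
tcp_pos: [0.5368, 0.2709, 0.0374]
orientation: [-1.166, -1.432, 1.307]
contact_force: [-3.3, -1.2, 0.8]
grip_width: 0.0272
origin x2.2 y-0.1 z6.3 lean 15.1 side 0.2 | far X25.4 Z0.0  F [-3.3 -1.2  0.8] t 16.60
clock: 17.02
tcp_pos: [0.5368, 0.271, 0.0366]
orientation: [-1.166, -1.432, 1.307]
contact_force: [-5.6, -1.3, 1.2]
grip_width: 0.0273
origin x2.2 y0.0 z5.4 lean 15.1 side 0.2 | far X25.4 Z-0.8  F [-5.6 -1.3  1.2] t 17.02
```

```bash
python3 -m jog '0 0 0 0 0 0.4 0.2;0 0 0 0 0 0.3 0.2;0 0 0 0 0 0 0.2;0 0 0 0 0 0 0.2;0 0 0 0 0 0 0.2';  python3 - <<'E'
from geo import *
from bench import r
o=r.get_obs();state(o)
E
python3 -m jog '0 0 0 0 0.4 0 0.2;0 0 0 0 0.3 0 0.2;0 0 0 0 0 0 0.2;0 0 0 0 0 0 0.2;0 0 0 0 0 0 0.2';  python3 - <<'E'
from geo import *
from bench import r
o=r.get_obs();state(o)
E
```

```text
clock: 17.43
tcp_pos: [0.5366, 0.2709, 0.0366]
orientation: [-1.166, -1.433, 1.307]
contact_force: [-1.9, -0.7, -0.1]
grip_width: 0.0273
origin x2.0 y-0.0 z5.4 lean 15.0 side 0.2 | far X25.2 Z-0.8  F [-1.9 -0.7 -0.1] t 17.43
clock: 17.85
tcp_pos: [0.5365, 0.2708, 0.0358]
orientation: [-1.166, -1.433, 1.307]
contact_force: [-1.4, -0.7, -0.8]
grip_width: 0.0272
origin x1.9 y-0.1 z4.7 lean 15.0 side 0.2 | far X25.1 Z-1.6  F [-1.4 -0.7 -0.8] t 17.85
```

```bash
python3 -m jog '0 0 0 0 0.4 0 0.2;0 0 0 0 0.3 0.1 0.2;0 0 0 0 0 0 0.2;0 0 0 0 0 0 0.2;0 0 0 0 0 0 0.2';  python3 - <<'E'
from geo import *
from bench import r
o=r.get_obs();state(o)
E
python3 -m jog '0 0 0 0 0.4 0 0.2;0 0 0 0 0.3 0 0.2;0 0 0 0 0 0 0.2;0 0 0 0 0 0 0.2;0 0 0 0 0 0 0.2';  python3 - <<'E'
from geo import *
from bench import r
o=r.get_obs();state(o)
E
python3 shot.py w25; python3 shot.py sd25 side 240 170 330 240
```

```text
clock: 18.27
tcp_pos: [0.5365, 0.2707, 0.0351]
orientation: [-1.166, -1.433, 1.307]
contact_force: [-0.3, -1.3, 0.2]
grip_width: 0.0273
origin x1.8 y-0.1 z4.0 lean 15.1 side 0.2 | far X25.0 Z-2.2  F [-0.3 -1.3  0.2] t 18.27
clock: 18.68
tcp_pos: [0.5365, 0.2708, 0.0348]
orientation: [-1.166, -1.433, 1.307]
contact_force: [-3.6, -1.8, 5.2]
grip_width: 0.0271
origin x1.9 y-0.1 z3.7 lean 15.0 side 0.2 | far X25.1 Z-2.6  F [-3.6 -1.8  5.2] t 18.68
18.6833 [0.5365 0.2708 0.0348] [-1.166 -1.433  1.307] [-3.6 -1.8  5.2] [-0.57  0.57 -0.02  1.95  0.09  0.54  1.11]
18.7333 [0.5365 0.2708 0.0348] [-1.166 -1.433  1.307] [-1.8 -2.2  5.6] [-0.57  0.57 -0.02  1.95  0.09  0.54  1.11]
scale 8.571428571428571
```

View pics/sd25.png

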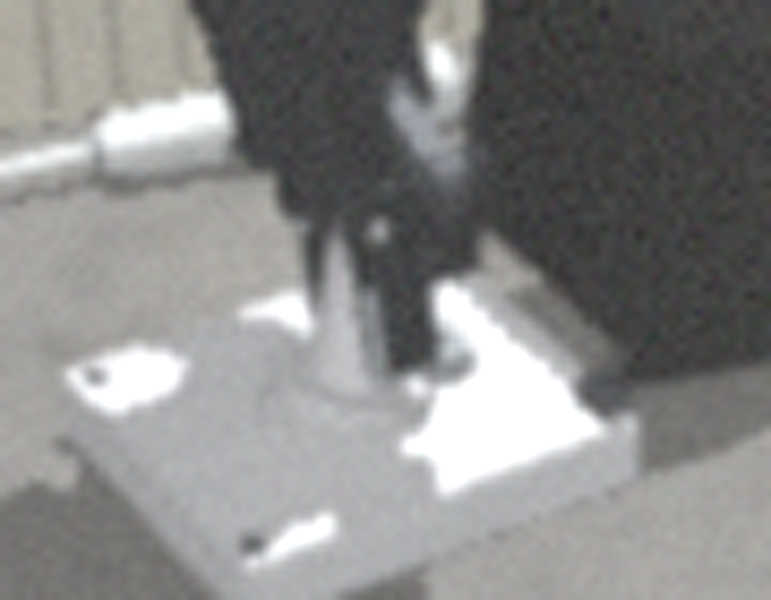

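```bash
python3 - <<'E'
import numpy as np,cv2
f=np.load("w25.npz");c=f["color"][:,:,::-1][190:400,250:400];c=cv2.resize(c,None,fx=2.85,fy=2.85,interpolation=cv2.INTER_CUBIC);cv2.imwrite("pics/w25c.png",c)
E
```

```text
(no output)
```

View pics/w25c.png

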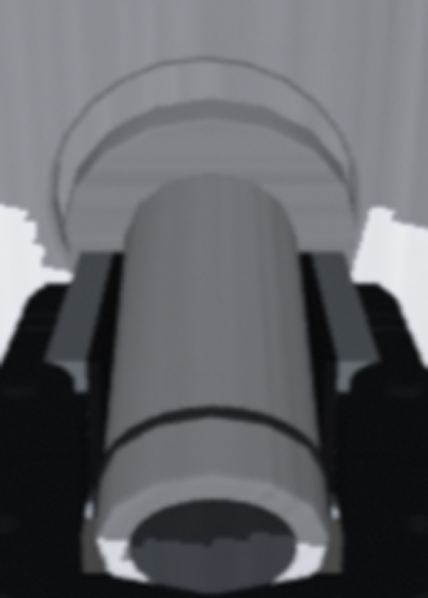

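```bash
python3 - <<'E'
import numpy as np,cv2
f=np.load("w25.npz");c=f["color"][:,:,::-1][200:290,262:387];c=cv2.resize(c,None,fx=6,fy=6,interpolation=cv2.INTER_CUBIC);cv2.imwrite("pics/w25d.png",c)
E
```

```text
(no output)
```

View pics/w25d.png

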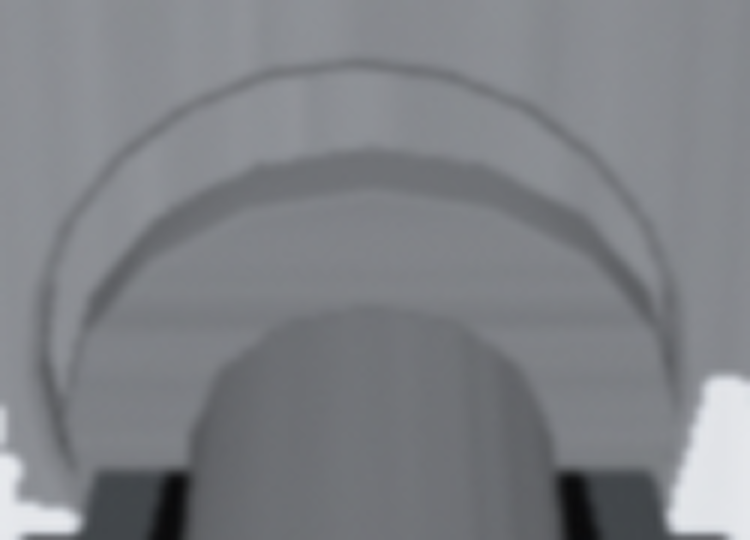

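```bash
python3 - <<'E'
from geo import *
from scipy.optimize import least_squares
W=load("w25");C=cam2world(W,W["tcp"],W["ori"])
w=lambda x,y:(262+(x-2.5)/6,200+(y-2.5)/6)
pts=[(40,345),(65,225),(120,157),(190,106),(265,73),(360,62),(450,74),(530,106),(600,163),(650,225),(678,300)]
Q=np.array([plane(W,*w(*p),C,.022)[:2] for p in pts])
for f,v0 in((lambda v:np.hypot(*(Q-v[:2]).T)-.0255,[.525,.269]),(lambda v:np.hypot(*(Q-v[:2]).T)-v[2],[.525,.269,.0255])):
    s=least_squares(f,v0);print(s.x,(s.fun*1e3).round(2));q=np.array([*s.x[:2],.017])-pocket;print("shift",q@xs*1e3,q@ys*1e3)
b=lambda x,y:(250+(x-1)/2.85,190+(y-1)/2.85)
# features from w25c / w25d
end=b(212,545);print(end,"endtop",b(212,474)[1],"end x",b(97,560)[0],b(328,560)[0])
v,rs=fit(W,[*end,b(212,474)[1],b(96,560)[0],b(329,560)[0],w(65,420)[0],w(681,420)[0],w(372,190)[1],w(372,150)[1]])
print((v[:3]*1e3).round(1),np.rad2deg(v[3:]).round(1),rs.round(1))
E
```

```text
[0.52463509 0.26837096] [ 0.04  0.43  0.05 -0.12  0.01 -0.12 -0.11 -0.02 -0.14  0.22  0.36]
shift -0.38349311578257206 -0.05235787404553029
[0.52503532 0.26846688 0.02582821] [-0.24  0.31  0.02 -0.09  0.08 -0.04 -0.04  0.   -0.19  0.08  0.11]
shift 0.027869345251888375 -0.03959468869087895
(324.03508771929825, 380.8771929824561) endtop 355.96491228070175 end x 283.6842105263158 364.7368421052631
[ 1.1 12.1 10.7] [20.   0.2] [ 0.1 -0.2  0.1 -0.3  0.1  0.  -0.   0.7 -0.5]
```

```bash
python3 - <<'E'
from geo import *
for n in("w16","w20","w25"): print(load(n)["hand_eye"].round(5)[0],load(n)["cx"])
for n,ob in(("w16",[325,381.7,357.7,284,366,272.7,375,233.3,225]),("w25",[324,380.9,356,283.7,364.9,272.4,375.1,231.2,224.6])):
  for st in(np.array([0,.0132,.0111]),np.array([.001,.0146,.0136])):
    v,rs=fit(load(n),ob,o0=st);print(n,(v[:3]*1e3).round(2),np.rad2deg(v[3:]).round(2),rs.round(2))
E
```

```text
[1.0e+00 1.1e-04 1.5e-04 8.0e-05] 323.93997139336807
[ 1.00e+00  6.00e-05 -5.00e-05  1.23e-03] 323.93997139336807
[ 1.00e+00  6.00e-05 -5.00e-05  1.23e-03] 323.93997139336807
w16 [-1.000e-02  1.323e+01  1.114e+01] [20.26  0.42] [ 0.02  0.15 -0.09  0.13 -0.14 -0.01  0.01 -0.22  0.15]
w16 [-1.000e-02  1.323e+01  1.114e+01] [20.26  0.42] [ 0.02  0.15 -0.09  0.13 -0.14 -0.01  0.01 -0.22  0.15]
w25 [ 1.14 12.31 10.71] [20.18  0.18] [ 0.21 -0.3   0.16 -0.46  0.25  0.12 -0.12  0.72 -0.57]
w25 [ 1.14 12.31 10.71] [20.18  0.18] [ 0.21 -0.3   0.16 -0.46  0.25  0.12 -0.12  0.72 -0.57]
```

```bash
cat >> geo.py <<'E'
oT=np.array([.0011,.0122,.0107]);uT=np.array([.003,-np.cos(np.deg2rad(20.2)),-np.sin(np.deg2rad(20.2))])
state.__defaults__=(oT,uT)
E
python3 - <<'E'
from geo import *
from bench import r
state(r.get_obs())
E
python3 -m jog '0 0 0 0 -0.3 0.2 0.2;0 0 0 -0.4 -0.2 0 0.2;0 0 0 -0.4 0 0 0.2;0 0 0 -0.3 0 0 0.2;0 0 0 0 0 0 0.2';  python3 - <<'E'
from geo import *
from bench import r
state(r.get_obs())
E
```

```text
origin x2.2 y1.0 z4.7 lean 14.9 side 0.2 | far X25.4 Z-1.5  F [-2.8 -2.   6.3] t 18.78
clock: 19.2
tcp_pos: [0.5364, 0.2704, 0.0349]
orientation: [-1.165, -1.434, 1.307]
contact_force: [-1.3, 1.4, 0.2]
grip_width: 0.0275
origin x2.1 y0.6 z4.8 lean 14.9 side 0.1 | far X25.2 Z-1.4  F [-1.3  1.4  0.2] t 19.20
```

```bash
cat >> geo.py <<'E'
pocket=pocket+.0013*xs+np.array([0,0,-.0014])
E
python3 - <<'E'
from geo import *
from bench import r
o=r.get_obs();state(o)
Rt,pt=stp(23.6,0.3,15);rel(Rt,pt,o)
Rp,pp=Rt,pt
for l in (13.5,12,10.5,9,7.5,6,4.5,3,1.5,0):
    Rn,pn=stp(23.6-(15-l)*.0,0.3,l)
    print(l,np.rad2deg(R.from_matrix(Rp.T@Rn).as_rotvec()).round(2),(Rp.T@(pn-pp)*1e3).round(2));Rp,pp=Rn,pn
E
```

```text
origin x0.8 y0.6 z6.2 lean 14.9 side 0.1 | far X23.9 Z0.0  F [-1.3  1.4  0.2] t 19.20
turn [0.07 0.05 0.05] | 0.1 shift in old axes [-0.6 -0.3  0.3] in new axes [-0.6 -0.3  0.3]
13.5 [-1.5 -0.   0. ] [0.   0.32 0.53]
12 [-1.5  0.   0. ] [-0.    0.32  0.53]
10.5 [-1.5  0.   0. ] [0.   0.32 0.53]
9 [-1.5 -0.   0. ] [0.   0.32 0.53]
7.5 [-1.5 -0.   0. ] [0.   0.32 0.53]
6 [-1.5 -0.   0. ] [-0.    0.32  0.53]
4.5 [-1.5 -0.  -0. ] [-0.    0.32  0.53]
3 [-1.5  0.   0. ] [0.   0.32 0.53]
1.5 [-1.5 -0.   0. ] [-0.    0.32  0.53]
0 [-1.5 -0.   0. ] [-0.    0.32  0.53]
```

```bash
python3 -m jog '0 0 0 -0.4 -0.3 0.3 0.2;-1.5 0 0 0 0.3 0.5 0.2;-1.5 0 0 0 0.3 0.5 0.2;-1.5 0 0 0 0.3 0.5 0.2;0 0 0 0 0 0 0.2';  python3 - <<'E'
from geo import *
from bench import r
state(r.get_obs())
E
python3 -m jog '-1.5 0 0 0 0.3 0.5 0.2;-1.5 0 0 0 0.3 0.5 0.2;-1.5 0 0 0 0.3 0.5 0.2;0 0 0 0 0 0 0.2;0 0 0 0 0 0 0.2';  python3 - <<'E'
from geo import *
from bench import r
o=r.get_obs();state(o);rel(*stp(23.6,0.3,6),o)
E
```

```text
clock: 19.62
tcp_pos: [0.5343, 0.2685, 0.0339]
orientation: [-1.218, -1.496, 1.261]
contact_force: [0.1, -0.3, -0.1]
grip_width: 0.0274
origin x-0.7 y-0.8 z4.5 lean 10.4 side 0.2 | far X22.9 Z0.2  F [ 0.1 -0.3 -0.1] t 19.62
clock: 20.03
tcp_pos: [0.5334, 0.2684, 0.0329]
orientation: [-1.267, -1.556, 1.213]
contact_force: [-1.0, -0.9, -0.5]
grip_width: 0.0271
origin x-0.5 y-0.7 z2.9 lean 6.0 side 0.2 | far X23.4 Z0.3  F [-1.  -0.9 -0.5] t 20.03
turn [-0.04  0.03 -0.04] | 0.1 shift in old axes [ 0.7  0.1 -0.2] in new axes [ 0.7  0.1 -0.2]
```

```bash
python3 -m jog '0 0 0 0.5 0 0 0.2;-1.5 0 0 0 0.3 0.5 0.2;-1.5 0 0 0 0.3 0.5 0.2;0 0 0 0 0 0 0.2;0 0 0 0 0 0 0.2';  python3 - <<'E'
from geo import *
from bench import r
state(r.get_obs())
E
python3 shot.py w27; python3 -c "
import numpy as np,cv2
f=np.load('w27.npz');c=f['color'][:,:,::-1][190:400,250:400];cv2.imwrite('pics/w27c.png',cv2.resize(c,None,fx=2.85,fy=2.85,interpolation=cv2.INTER_CUBIC))"
```

```text
clock: 20.45
tcp_pos: [0.5326, 0.269, 0.0321]
orientation: [-1.301, -1.598, 1.179]
contact_force: [-0.4, -0.5, -1.1]
grip_width: 0.0269
origin x-0.3 y0.0 z1.7 lean 3.0 side 0.2 | far X23.6 Z0.4  F [-0.4 -0.5 -1.1] t 20.45
20.45 [0.5326 0.269  0.0321] [-1.301 -1.598  1.179] [-0.4 -0.5 -1.1] [-0.77  0.53  0.16  2.12  0.21  0.23  0.94]
```

View pics/w27c.png

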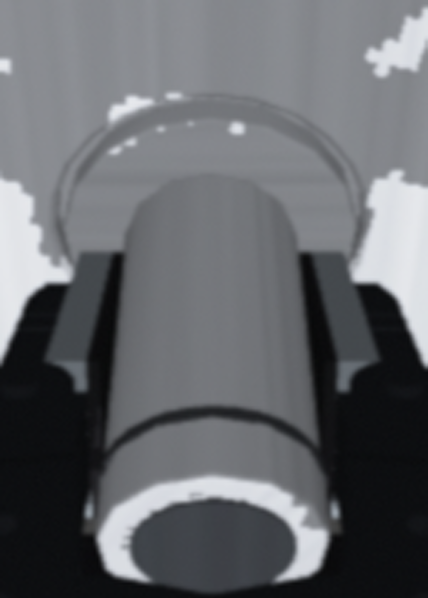

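The flange now sits inside the pocket rim outline. Joint 6 is at 0.23, near its 0.17 limit, so I'll take the last degrees carefully.

```bash
python3 -m jog '-0.8 0 0 0 0.2 0.3 0.2;-0.7 0 0 0 0.2 0.2 0.2;0 0 0 0 0 0 0.2;0 0 0 0 0 0 0.2;0 0 0 0 0 0 0.2';  python3 - <<'E'
from geo import *
from bench import r
o=r.get_obs();state(o);print(np.round(o["joints"],3));rel(*stp(23.9,0,0),o)
E
```

```text
clock: 20.92
tcp_pos: [0.5323, 0.269, 0.0316]
orientation: [-1.318, -1.619, 1.161]
contact_force: [0.7, -0.2, 0.1]
grip_width: 0.0272
origin x-0.3 y0.1 z1.0 lean 1.5 side 0.2 | far X23.7 Z0.4  F [ 0.7 -0.2  0.1] t 20.92
[-0.804  0.527  0.191  2.142  0.234  0.19   0.9  ]
turn [-1.47  0.02  0.  ] | 1.5 shift in old axes [-0.1  0.8  0.5] in new axes [-0.1  0.8  0.5]
```

```bash
python3 -m jog '-0.4 0 0 0 0.3 0.1 0.2;0 0 0 0 0.3 0.1 0.2;0 0 0 0 0 0 0.2;0 0 0 0 0 0 0.2;0 0 0 0 0 0 0.2';  python3 - <<'E'
from geo import *
from bench import r
o=r.get_obs();state(o);print(np.round(o["joints"],3))
E
```

```text
clock: 21.33
tcp_pos: [0.5324, 0.2689, 0.0314]
orientation: [-1.322, -1.625, 1.155]
contact_force: [-2.6, -2.0, 5.9]
grip_width: 0.0271
origin x-0.1 y0.0 z0.7 lean 1.0 side 0.2 | far X23.9 Z0.3  F [-2.6 -2.   5.9] t 21.33
[-0.809  0.527  0.195  2.147  0.259  0.178  0.872]
```

Light floor contact (about 6 N). Easing the grip and opening slowly.

```bash
python3 -m jog '0 0 0 0 -0.1 0 0.3;0 0 0 0 -0.1 0 0.35;0 0 0 0 0 0 0.4;0 0 0 0 0 0 0.45;0 0 0 0 0 0 0.5' 20; python3 shot.py w30; python3 -c "
import numpy as np,cv2
f=np.load('w30.npz');c=f['color'][:,:,::-1][190:400,250:400];cv2.imwrite('pics/w30c.png',cv2.resize(c,None,fx=2.85,fy=2.85,interpolation=cv2.INTER_CUBIC))"; python3 shot.py sc30 scene 200 200 290 270;python3 shot.py sd30 side 240 170 330 240
```

```text
clock: 21.75
tcp_pos: [0.532, 0.2689, 0.0309]
orientation: [-1.322, -1.624, 1.156]
contact_force: [-0.6, -0.3, -0.1]
grip_width: 0.0422
21.75 [0.532  0.2689 0.0309] [-1.322 -1.624  1.156] [-0.6 -0.3 -0.1] [-0.81  0.53  0.19  2.15  0.26  0.18  0.87]
21.8 [0.532  0.2689 0.0309] [-1.322 -1.624  1.156] [-0.4  0.6  0.6] [-0.81  0.53  0.19  2.15  0.26  0.18  0.87]
scale 8.571428571428571
21.85 [0.5321 0.2689 0.031 ] [-1.322 -1.624  1.156] [0.  0.2 0.1] [-0.81  0.53  0.19  2.15  0.26  0.18  0.87]
scale 8.571428571428571
```

View pics/w30c.png

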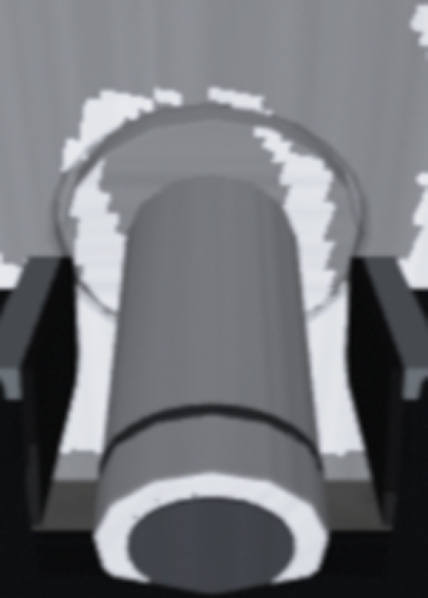

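View pics/sc30.png

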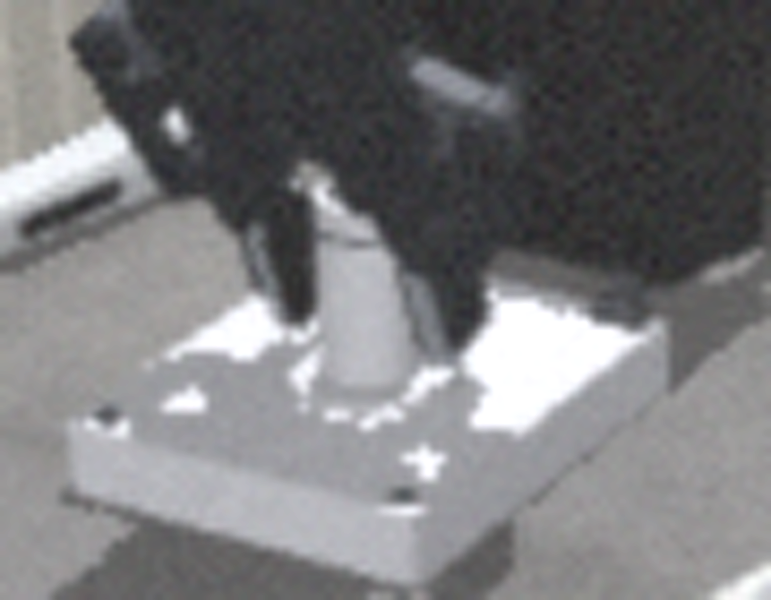

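View pics/sd30.png

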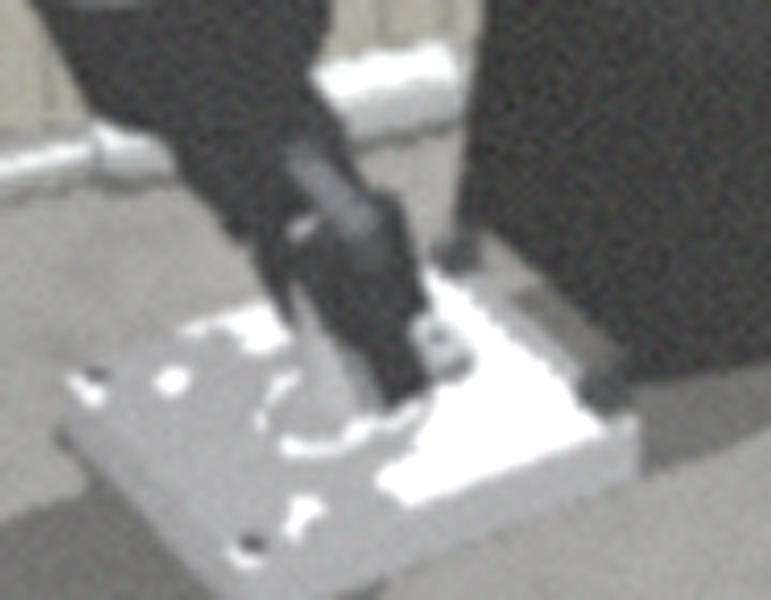

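The carrier stands flat in the pocket, concentric with the rim, and is released. I'll open wider and retreat along the tool axis.

```bash
python3 -m jog '0 0 0 0 -1 0 0.7;0 0 0 0 -3 0 0.7;0 0 0 0 -10 0 0.7;0 0 0 0 -18 0 0.7;0 0 0 0 -25 0 0.7'; python3 -m jog '0 0 0 0 -30 0 0.7;0 0 0 0 -35 0 0.7;0 0 0 0 -35 0 0.8;0 0 0 0 -20 0 0.8;0 0 0 0 0 0 0.8'; python3 shot.py w31;python3 shot.py sc31 scene 190 160 310 280;python3 shot.py sd31 side 220 120 380 240; python3 shot.py sc32 scene; python3 shot.py sd32 side
```

```text
clock: 22.32
tcp_pos: [0.513, 0.2644, 0.0848]
orientation: [-1.322, -1.622, 1.158]
contact_force: [0.6, 0.7, -0.1]
grip_width: 0.0599
clock: 22.73
tcp_pos: [0.476, 0.2584, 0.2037]
orientation: [-1.322, -1.631, 1.148]
contact_force: [0.6, -0.5, 0.0]
grip_width: 0.068
22.7333 [0.476  0.2584 0.2037] [-1.322 -1.631  1.148] [ 0.6 -0.5  0. ] [-0.87  0.14  0.18  2.16  0.25  0.56  0.88]
22.7833 [0.4758 0.2579 0.2015] [-1.322 -1.629  1.15 ] [0.1 0.1 0.4] [-0.87  0.14  0.18  2.16  0.25  0.55  0.88]
scale 5.0
22.8333 [0.4754 0.2573 0.1996] [-1.322 -1.627  1.153] [-0.2 -0.2 -1.1] [-0.87  0.15  0.18  2.16  0.25  0.55  0.88]
scale 5.0
22.8833 [0.4751 0.2569 0.1984] [-1.322 -1.625  1.156] [ 0.6  0.2 -0.1] [-0.87  0.15  0.18  2.16  0.25  0.55  0.88]
22.9333 [0.4749 0.2566 0.1976] [-1.322 -1.623  1.157] [ 0.1 -0.4  0.2] [-0.87  0.15  0.18  2.16  0.25  0.55  0.88]
```

View pics/w31.png

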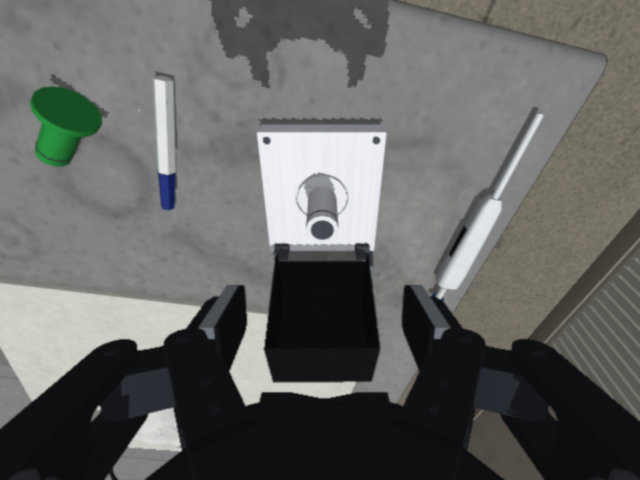

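View pics/sc31.png

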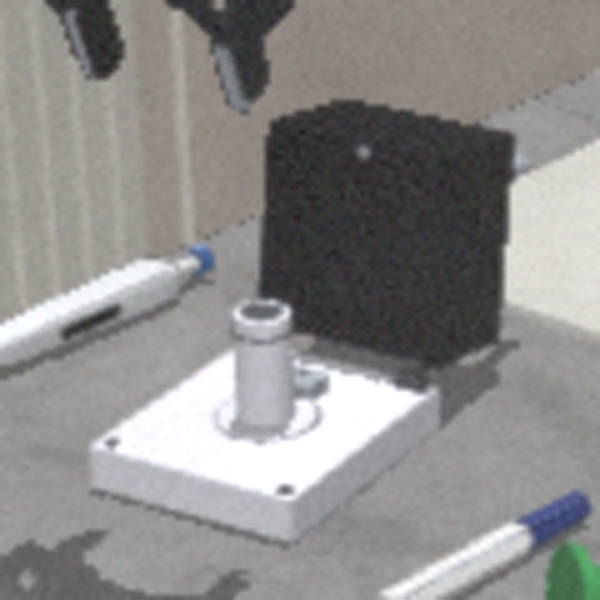

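View pics/sd31.png

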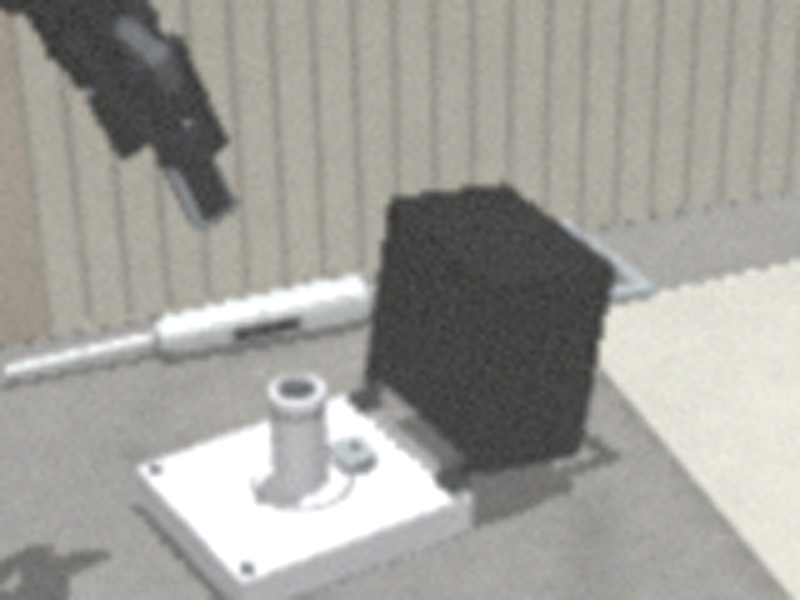

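View pics/sd32.png

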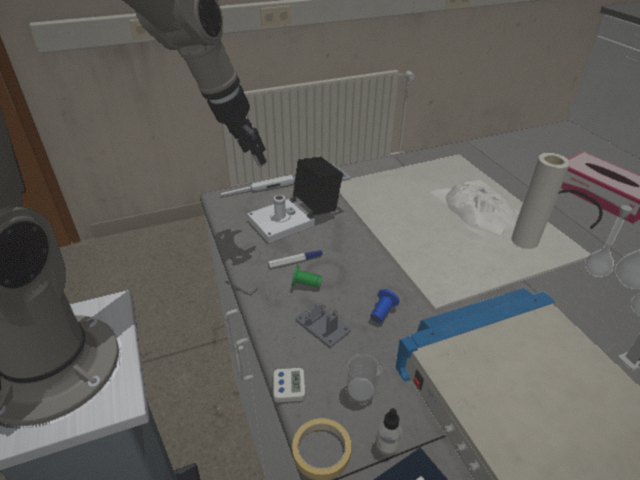

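The carrier stands upright in the pocket beside the lip, the hood is open at its stop, and the marker and beaker are unmoved. A numeric check of the top centre comes next.

```bash
python3 - <<'E'
from geo import *
S=load("sc31");D=load("sd31");W=load("w31");c=lambda f:cam2world(f)
s=(190+(262-2)/5,160+(314-2)/5);d=(220+(297-2)/5,120+(388-2)/5)
p,e=tri(*ray(S,*s,c(S)),*ray(D,*d,c(D)))
P0=np.array([.5250,.2685,.017])
def show(n,p,e): q=p-P0;print(n,"top rel pocket x,y,z mm",(q@xs*1e3).round(1),(q@ys*1e3).round(1),(q[2]*1e3).round(1),"gap",round(e*1e3,1))
show("scene+side",p,e)
CW=cam2world(W,W["tcp"],W["ori"])
for f,px in((S,s),(D,d)): show("wrist+",*tri(*ray(W,321.5,229.5,CW),*ray(f,*px,c(f))))
# bystanders: image difference of before/after
for n,a,b,boxes in(("side",load("side0"),load("sd32"),((262,245,328,272),(340,345,385,410))),("scene",load("scene0"),load("sc32"),((262,255,312,290),(412,295,450,352)))):
    for x0,y0,x1,y1 in boxes: print(n,np.abs(a["color"][y0:y1,x0:x1].astype(int)-b["color"][y0:y1,x0:x1]).mean().round(2))
E
```

```text
scene+side top rel pocket x,y,z mm 3.4 1.5 57.5 gap 2.4
wrist+ top rel pocket x,y,z mm 1.8 -0.2 57.3 gap 0.2
wrist+ top rel pocket x,y,z mm 1.4 -0.2 59.7 gap 2.1
side 2.89
side 2.35
scene 3.94
scene 3.61
```

```bash
python3 -c "
from bench import r
print(r.get_obs()['clock']);print(r.hand_in())"
```

```text
22.9833
the job is handed in; nothing more can be done
None
```

I opened the hood, seated the silver carrier in the pocket under the lip, let it go and handed in at 23.0 s. Measured contact forces stayed under about 9 N throughout.

- **Hood:** I caged the bar loosely between the fingers and led it along its arc. The last pictures show it open by itself, leaning back.
- **Carrier:** I gripped it as described and leaned it about 15° back. I slid the far flange edge under the lip until I felt the wall, felt for the floor, turned it upright, and released it at about 1° lean.

**Last checks:**
- The pictures show the carrier upright, with the flange inside the pocket rim and the lip behind it.
- The top centre measured 57–60 mm above the pocket floor, against 60 mm expected. With the wrist camera it was 1.5–2 mm off the pocket axis. The scene and side pair gave 3.4 and 1.5 mm off, with a 2.4 mm ray gap, so the two disagree by about 2 mm.
- The marker and beaker look unmoved in before-and-after pictures, which differ only by about noise level.

**What disagreed on the way:**
- The camera estimate of the carrier in the hand was off by about 1.3 mm towards the back and 2.4 mm in height. I corrected it from the wall and floor contacts, and the flange touched the lip's underside with about 2 N before I lowered it.
- Joint 6 came down to 0.178 against its limit of 0.17, so I left the last degree of lean to settle on release.

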